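# Pack the tiles in the carrier and clip its cover on

## Robot

A 6-joint arm with a two-finger parallel gripper is mounted at the origin on the work surface. World frame = base frame: x ahead of the robot, y to its left, z up, the work surface at z = 0. Lengths are in m, angles in rad, forces in N, time in s.
With the tool pointing down it reaches from about 0.3 to 0.875 m from the base axis. Payload 6.4 kg.
Tool frame: the origin (TCP) lies at the very end of the fingers, on their centre line; the grasp point (between the pads) lies 19 mm behind it; z points along the fingers, y is the direction in which the jaws open and shut (so a half turn about z gives the same grasp; the last joint's range is limited). The gripper opens to 85 mm and grips with 20 to 120 N. Pads are 22 mm wide; open, the fingers measure 114 mm over their backs; the gripper's body (76 mm by 85 mm) begins 54 mm behind the grasp point. The pads swing forward as they close: fully open they stand 13 mm farther back than shut.
Start: joints at [0.959, 0.181, 1.607, -0, 1.354, -0.206], TCP at [0.227, 0.528, 0.231] pointing down, gripper open.
Joint ranges: [-2.99, 2.99], [-0.89, 2.07], [0.3, 2.58], [-1.14, 4.28], [0, 2.63], [-3.12, 3.12]. Speed limits (rad/s): [2.57, 2.57, 3.01, 3.14, 3.14, 3.14].

## Interface

Orientations are given as a rotation vector (axis times angle).
In Python, from rig import r gives the robot as it stands.
- The arm moves only by the tool drive_tool, never from a script. Its argument "increments" is a list of rows, each a list of 5 numbers: the opening, from 0 (shut) to 1 (fully open), then the shift along the tool's x, y, z in m, then the turn about the tool's z in degrees. A call has 1 to 5 rows; each row is the pose to reach, as a shift and turn from the pose measured when the call began, along the tool's axes at that moment; what a row does not reach only later rows make up. A row lasts 1/8 s, in which the tool goes at most 62.5 mm and 10.7 degrees, less where a joint would pass 70% of its speed; a pose out of reach is approached as far as the arm can. A call with a gripper value outside its range is refused whole. The fingers move at their own pace and stop on an object; the grip force is fixed at half the most. Time passes only in rows, so rows that repeat a pose let the fingers close. It gives the time, the measured TCP pose, the force and the opening at its end, in the units of the state.
- r.state(): the state, without advancing time (a new reading comes with each control period).
- r.snapshot(name): name is "side" or "top" or "wrist"; returns a dict with "image" (480x640x3 uint8, red, green, blue), "depth" (480x640 float32, m along the optical axis (not along the pixel's ray), 0 where there is no reading), "fx", "fy", "cx", "cy" (pixels), "world_from_camera" (4x4, takes a point from camera to world coordinates). Camera axes: x right, y up, looking along -z (the intrinsics and any distortion apply to the point x, -y, -z); pixel columns grow to the right and rows downward; lengths in m; the calibration is good to about 2 mm. A picture is of the moment at which its call begins.
- r.sign_off(): hands the job in, once; it reports no verdict.
The state is a dict: "clock": time; "joints": joint angles; "joint_velocities": joint speeds; "tau": joint torques, N m; "eef_pos": TCP position; "eef_rot": TCP orientation; "wrist_force": force on the tool from outside, world axes, zero at the start; "torque": the same for the moment, N m; "opening": finger opening in m.
Only numpy, scipy, OpenCV 4.12 (cv2) and the standard library are available. Lean on these libraries where they do the work, as an engineer would, in place of code of your own. Each camera call takes 0.05 s, during which the arm holds its last target.

## Task

Stack all the loose oblong tiles squarely one on top of another on the black bed of the tile carrier, lengthways along it, and lay the plywood packing board squarely on top of the stack. Then put the carrier's cover on: hold it tilted, hook its front lip into the slot in the front wall, and only then swing it down and press its rear edge until it snaps flat under the spring latch. Leave the jar, float and pry bar where they are.

Things in the scene. Friction and masses are not known exactly. Their poses are not given: they have to be found in the camera images.
- carrier: the tile carrier, heavy and fixed: grey base plate 200 x 110 x 6 mm, open sides, a wall across each end; origin at the centre of its underside on the worktop, x from the slotted front wall (at -x, near the robot) to the latch wall (at +x), z up. The cover, seated, lies on both wall tops (z = 80 mm), its frame parallel to this one and its origin near (0, 0, 80 mm)
- bed_top (a point): centre of the top of the carrier's black bed, 130 mm (x) by 60 mm (y), between the walls (carrier 0, 0, 14 mm); axes as the carrier's. Around it stand four steel side guides (x = -61 to -49 and 49 to 61 mm, inner faces at y = +-34 mm, tops at z = 79 mm flaring outwards to y = +-42 mm) and two end guides (inner faces at x = +-70 mm, 30 mm wide, tops at z = 76 mm); the middle of each side is open for fingers
- slot (a point): middle of the slot's floor, which is the front wall's top (carrier -86, 0, 80 mm; axes as the carrier's). Front wall: carrier x -92 to -80 mm, 98 mm wide. The slot opens towards +x, is 9 mm high (z 80 to 89) and 78 mm wide (y -39 to 39); the overhang above it covers x -96 to -82 mm, top at z = 94 mm; a stop closes it at x = -92 mm
- rear_top (a point): middle of the rear wall's top (carrier 82, 0, 80 mm); the wall spans carrier x 76 to 88 mm and is 98 mm wide; axes as the carrier's
- latch (a joint): spring latch on the rear wall, rad: 0 = closed, grows as the nose is pushed out (to carrier +x). Nose 40 mm wide, tip at carrier x 80.5, z 90.5 mm; a 45 degree ramp rises from it outwards to x 93, z 102. The cover's rear edge rests on the ramp at a tilt near 0.1 rad; about 4 to 10 N down near that edge pushes the nose out about 0.1 rad, then it springs back over the cover
- cover: loose aluminium cover, 0.3 kg, flat on the worktop at the start; plate 6 mm thick, x -77 to 86 mm, y -50 to 50 mm in its frame; origin on its underside below the handle's middle, z up. Handle: black rib across it, 14 mm thick (x -7 to 7), 60 mm long (y -30 to 30), top 32 mm above the underside. It goes into the slot at a tilt of 0.2 to 0.4 rad, front edge low
- cover_lip (a point): middle of the tip of the lip, on the underside (cover -90, 0, 0 mm). The lip is a tongue at the cover's front (-x) edge, x -90 to -77 mm, 70 mm wide, 4 mm thick, flush with the underside
- cover_press (a point): dark round mark on top of the plate near its rear edge, where to press it down (cover 62, 0, 6 mm)
- tile1: loose white glazed ceramic tile, 130 x 60 x 12 mm, 0.21 kg, plain and alike on both faces; origin at the centre of its underside as it lies at the start, x along its 130 mm length, z up. Three or four such tiles are present (None = absent)
- tile2: loose white glazed ceramic tile, 130 x 60 x 12 mm, 0.21 kg, plain and alike on both faces; origin at the centre of its underside as it lies at the start, x along its 130 mm length, z up. Three or four such tiles are present (None = absent)
- tile3: loose white glazed ceramic tile, 130 x 60 x 12 mm, 0.21 kg, plain and alike on both faces; origin at the centre of its underside as it lies at the start, x along its 130 mm length, z up. Three or four such tiles are present (None = absent)
- tile4: loose white glazed ceramic tile, 130 x 60 x 12 mm, 0.21 kg, plain and alike on both faces; origin at the centre of its underside as it lies at the start, x along its 130 mm length, z up. Three or four such tiles are present (None = absent)
- board: loose plain plywood packing board, 130 x 60 x 12 mm, 0.07 kg, alike on both faces; origin at the centre of its underside as it lies at the start, x along its 130 mm length, z up
- jar: clear glass jar of white spacers with a steel cap, 80 mm across, 110 mm tall, origin at the centre of its underside; a bystander
- float: grey hard silicone float with a grip on top, 80 x 200 x 67 mm, origin at the centre of its underside; a bystander
- pry_bar: chrome pry bar about 250 mm long (along its y), 32 mm high, origin at the middle of its underside; a bystander
Mind the look-alikes: they are no part of the job. Of the things like the cover, leave any that is yellow; of the rest the larger one is meant.

How it is judged:
By the outcome, as a careful person would: the job done as asked, in the order asked, and still so for the second after the job is handed in, with the robot touching nothing.
Of tile1, tile2, tile3, tile4 only 3 to 4 are there at a start; the rules pass over those that are not, and their reading is None.
At some moment in a run one of tile1, tile2, tile3, tile4, board, cover may be knocked a few centimetres aside while the robot is not near it.
Once in a run the grip may slacken for a moment while it holds something.
It also fails if it takes over 210 s, if anything falls off the work surface, if the arm or the gripper's body presses on something with over 40 N, if the wrist force passes 120 N, or if a joint passes its speed limit or range.

## Working session

There is one attempt and no reset: what is moved stays moved. The work goes in short steps, Python scripts to look and compute and a tool call to move; the robot and the scene stay as the last step left them, time stands still between calls to the robot, and variables do not carry over. Pictures are saved under pics/ and viewed, and the job is handed in when it is done.

Besides the shell and the picture viewer there is one more tool, called after "Emit:" in YAML: its name, and indented under it one key for each argument. drive_tool: Moves the arm, as the interface text tells. Its arguments: {"type":"object","properties":{"increments":{"type":"array","items":{"type":"array","items":{"type":"number"}}}},"required":["increments"]}

```bash
ls; mkdir -p pics; python3 - <<'E'
from rig import r
import cv2,numpy as np
print(r.state())
for n in ["side","top","wrist"]:
    s=r.snapshot(n); cv2.imwrite(f"pics/{n}0.png",s["image"][:,:,::-1]); np.savez(f"pics/{n}0.npz",**s)
    print(n,s["fx"],s["fy"],s["cx"],s["cy"],s["world_from_camera"].round(3).tolist(),[k for k in s])
E
```

```text
pics
{'clock': 0.0, 'joints': array([ 9.58692893e-01,  1.81548005e-01,  1.60797555e+00, -1.18307157e-05,
        1.35382207e+00, -2.06284780e-01]), 'joint_velocities': array([ 0.0001217 ,  0.00035115, -0.00066796,  0.00048405, -0.00070427,
       -0.00291022]), 'tau': array([-2.99070070e-04, -4.44879878e+01, -3.51324320e+01, -4.49378576e-04,
        9.55071329e-03, -7.12188324e-06]), 'eef_pos': array([0.22665306, 0.52785183, 0.23039593]), 'eef_rot': array([-6.32950631e-01, -3.07646815e+00,  2.53290679e-03]), 'wrist_force': array([ 0.56327385,  0.85753265, -0.07961223]), 'torque': array([ 0.02772264,  0.01528576, -0.06475583]), 'opening': 0.08530174403711342}
side 434.136209070057 434.136209070057 313.4326019206865 241.74423731510157 [[0.917, 0.264, -0.299, 0.219], [-0.399, 0.581, -0.709, -0.905], [-0.013, 0.77, 0.638, 0.801], [0.0, 0.0, 0.0, 1.0]] ['image', 'depth', 'fx', 'fy', 'cx', 'cy', 'world_from_camera']
top 544.6388698825356 544.6388698825356 311.6101139632656 245.9797544449169 [[0.009, 0.985, -0.17, 0.292], [-1.0, 0.01, 0.007, -0.066], [0.009, 0.17, 0.985, 1.564], [0.0, 0.0, 0.0, 1.0]] ['image', 'depth', 'fx', 'fy', 'cx', 'cy', 'world_from_camera']
wrist 394.6055179901612 394.6055179901612 321.22220812408597 246.66652783104885 [[0.396, -0.885, -0.244, 0.165], [0.918, 0.381, 0.106, 0.553], [-0.001, -0.266, 0.964, 0.374], [0.0, 0.0, 0.0, 1.0]] ['image', 'depth', 'fx', 'fy', 'cx', 'cy', 'world_from_camera']
```

View pics/top0.png

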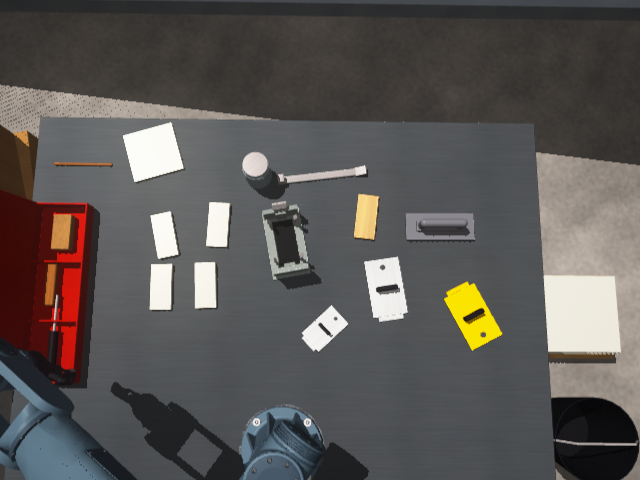

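View pics/side0.png

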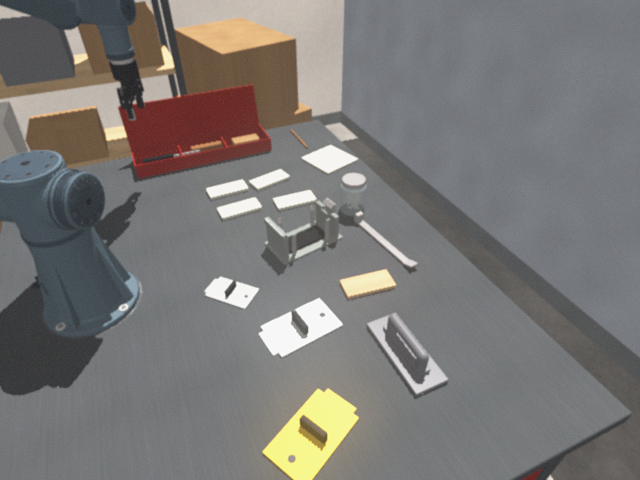

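View pics/wrist0.png

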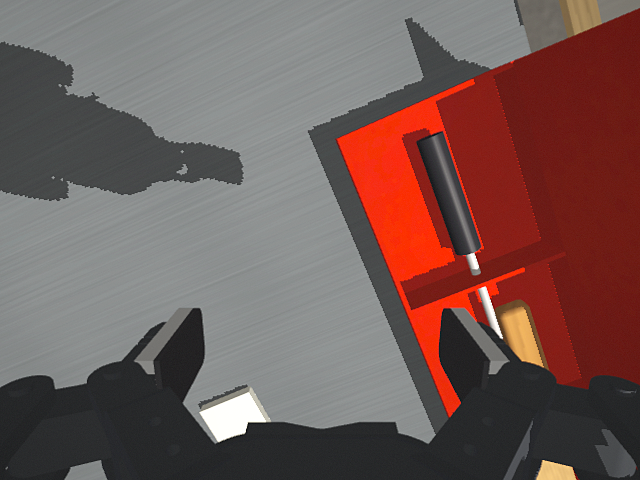

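Candidates in the top image:
- **Tiles:** (164,235), (218,225), (161,287) and (205,285). The white square at (153,152) is not a tile.
- **Cover:** the large white one at (385,288). The small white one at (325,328) and the yellow one at (473,316) are look-alikes.
- **Board:** (367,217). The wooden blocks in the red box at about (63,232) are not the board.

Next I'll crop in close to check this choice and measure.

```bash
cat > h.py <<'E'
import numpy as np,cv2
from scipy.spatial.transform import Rotation as R
def world(s,u,v,d):
    P=np.stack([(u-s["cx"])/s["fx"]*d,-(v-s["cy"])/s["fy"]*d,-d],-1)
    W=s["world_from_camera"]; return P@W[:3,:3].T+W[:3,3]
def onplane(s,u,v,z):
    u=np.asarray(u,float);v=np.asarray(v,float)
    D=np.stack([(u-s["cx"])/s["fx"],-(v-s["cy"])/s["fy"],-np.ones_like(u)],-1)
    W=s["world_from_camera"]; D=D@W[:3,:3].T; t=(z-W[2,3])/D[...,2]
    return W[:3,3]+D*t[...,None]
def cloud(s):
    v,u=np.mgrid[0:480,0:640]; return world(s,u,v,s["depth"])
def blobs(s,mask,amin=60):
    n,l,st,c=cv2.connectedComponentsWithStats(mask.astype(np.uint8),connectivity=4)
    return [(i,l==i,st[i],c[i]) for i in range(1,n) if st[i,4]>=amin]
def rect(s,m,z):
    cs,_=cv2.findContours(m.astype(np.uint8),cv2.RETR_EXTERNAL,cv2.CHAIN_APPROX_NONE)
    c=max(cs,key=len)[:,0,:]
    # centroid/angle from region moments on the plane
    vv,uu=np.nonzero(m); P=onplane(s,uu,vv,z)[:,:2]
    ctr=P.mean(0); ev,V=np.linalg.eigh(np.cov((P-ctr).T)); a=np.arctan2(V[1,1],V[0,1])
    (cx,cy),(w,h),an=cv2.minAreaRect((P*1000).astype(np.float32))
    return ctr,np.degrees(a),np.sqrt(12*ev)[::-1]*1000,(cx,cy,w,h,an)
def tool(st):
    Rm=R.from_rotvec(st["eef_rot"]).as_matrix(); return st["eef_pos"],Rm
def go(target,yaw,st,half=True):
    """target TCP world xyz; yaw= world angle (deg) of the jaw (tool y) axis, mod 180. Prints shift in tool axes and turn"""
    p,Rm=tool(st); d=Rm.T@(np.array(target)-p)
    cur=np.degrees(np.arctan2(Rm[1,1],Rm[0,1])); t=-(yaw-cur)
    t=(t+90)%180-90
    print("shift",d.round(4),"turn",round(t,2),"j6",round(st["joints"][5],2),"F",st["wrist_force"].round(1),"op",round(st["opening"],4),"t",round(st["clock"],2), "tcp",p.round(4))
E
python3 - <<'E'
from h import *
s=dict(np.load("pics/top0.npz")); im=s["image"].astype(int); C=cloud(s)
hsv=cv2.cvtColor(s["image"],cv2.COLOR_RGB2HSV)
white=(hsv[...,1]<40)&(hsv[...,2]>200)
wood=(hsv[...,0]>12)&(hsv[...,0]<25)&(hsv[...,1]>60)&(hsv[...,2]>150)
for nm,M in(("white",white),("wood",wood)):
    for i,m,st,c in blobs(s,M,150):
        if c[1]>370 or c[0]>540: continue
        z=np.median(C[m][:,2]); print(nm,c.round(0),st[4],"z",z.round(3),[x if not isinstance(x,np.ndarray) else x.round(4) for x in rect(s,m,0.012 if nm=="wood" or 1 else z)])
crop=s["image"][185:335,130:530,::-1]; cv2.imwrite("pics/crop1.png",cv2.resize(crop,None,fx=2,fy=2,interpolation=cv2.INTER_CUBIC))
crop=s["image"][190:290,250:330,::-1]; cv2.imwrite("pics/crop2.png",cv2.resize(crop,None,fx=6,fy=6,interpolation=cv2.INTER_CUBIC))
E
```

```text
white [152. 152.] 2441 z 0.009 [array([0.8394, 0.3986]), np.float64(-157.92398476720473), array([150.8178, 149.1231]), (840.0740966796875, 398.4951171875, 150.8795166015625, 148.94204711914062, 17.12017059326172)]
white [254. 164.] 445 z 0.111 [array([0.8053, 0.0949]), np.float64(102.38538868846643), array([63.2712, 61.5918]), (804.878662109375, 94.65226745605469, 68.13007354736328, 68.22067260742188, 1.334061622619629)]
white [317. 175.] 292 z 0.009 [array([ 0.772 , -0.0912]), np.float64(97.72146780696524), array([186.6479,  14.5098]), (772.9921875, -97.64520263671875, 14.853281021118164, 196.609130859375, 7.540844440460205)]
white [217. 224.] 896 z 0.013 [array([0.6212, 0.1975]), np.float64(178.46357506338435), array([130.6182,  59.1923]), (621.8786010742188, 197.47181701660156, 59.0068359375, 130.5181884765625, 88.02086639404297)]
white [164. 235.] 909 z 0.012 [array([0.5888, 0.3513]), np.float64(-167.09663274848666), array([130.7723,  59.1994]), (589.2760009765625, 351.4577941894531, 130.68441772460938, 59.010658264160156, 12.980449676513672)]
white [385. 289.] 1837 z 0.006 [arra
[... 772 characters left out ...]
.59294891357422, 123.64440155029297, 43.091312408447266)]
wood [366. 216.] 903 z 0.012 [array([ 0.6501, -0.2344]), np.float64(173.67395260751), array([131.5077,  60.0718]), (650.394287109375, -234.43557739257812, 60.034759521484375, 131.34133911132812, 83.6100845336914)]
wood [ 61. 232.] 585 z 0.033 [array([0.5947, 0.6493]), np.float64(179.363555305337), array([100.2884,  49.6028]), (594.9623413085938, 649.2919311523438, 49.382930755615234, 97.97218322753906, 89.80452728271484)]
wood [ 50. 284.] 291 z 0.031 [array([0.442 , 0.6672]), np.float64(-179.92737700263598), array([110.9777,  21.2171]), (442.5838317871094, 667.2894287109375, 108.53407287597656, 21.244400024414062, 0.1637663096189499)]
```

View pics/crop1.png

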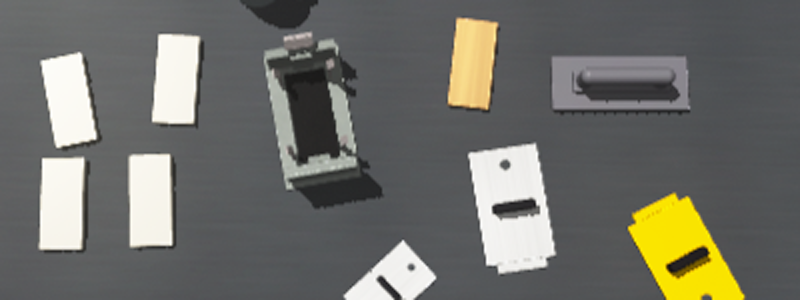

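View pics/crop2.png

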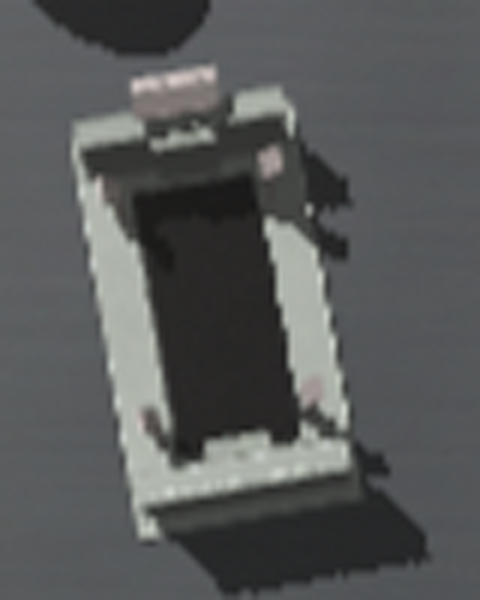

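The crops confirm it: four 130x60 tiles, the plywood board, and the white cover with its tongue towards the robot and its mark on the far side. Now the carrier's pose.

```bash
python3 - <<'E'
from h import *
from rig import r
s=dict(np.load("pics/top0.npz")); C=cloud(s)
sub=C[190:290,250:330]; 
z=sub[...,2]
for zz in (0.006,0.014,0.08,0.094):
    m=np.zeros((480,640),bool); m[190:290,250:330]=abs(z-zz)<0.004
    print(zz,m.sum(),C[m].mean(0).round(4))
m=np.zeros((480,640),bool); m[190:290,250:330]=(abs(z-0.014)<0.0045)&(s["image"][190:290,250:330].max(-1)<60)
print([x if not isinstance(x,np.ndarray) else x.round(4) for x in rect(s,m,.014)])
st=r.state(); p,Rm=tool(st); print(Rm.round(3))
W=dict(np.load("pics/wrist0.npz"))["world_from_camera"]; print("cam in tool",(Rm.T@(W[:3,3]-p)).round(3),(Rm.T@-W[:3,2]).round(3))
go([0.49,0.05,0.30],90+10,st)
E
```

```text
0.006 2600 [ 0.5775 -0.0131  0.005 ]
0.014 853 [ 0.5728 -0.0023  0.0137]
0.08 175 [0.6144 0.0069 0.0795]
0.094 190 [ 0.517  -0.0114  0.0941]
[array([ 0.5732, -0.0012]), np.float64(-169.4766785026024), array([141.1194,  61.8213]), (595.7344360351562, -1.2957992553710938, 267.08636474609375, 97.89224243164062, 10.007708549499512)]
[[-0.919  0.395 -0.001]
 [ 0.395  0.919 -0.001]
 [ 0.    -0.001 -1.   ]]
cam in tool [ 0.067 -0.001 -0.143] [-0.266  0.     0.964]
shift [-0.4306 -0.3353 -0.0691] turn -33.25 j6 -0.21 F [ 0.4 -0.8  0.3] op 0.0855 t 0.15 tcp [0.2267 0.528  0.2306]
```

Emit:
drive_tool:
  increments:
    - [1,-0.4306,-0.3353,-0.0691,-33.2]
    - [1,-0.4306,-0.3353,-0.0691,-33.2]
    - [1,-0.4306,-0.3353,-0.0691,-33.2]
    - [1,-0.4306,-0.3353,-0.0691,-33.2]
    - [1,-0.4306,-0.3353,-0.0691,-33.2]

```text
clock: 0.78
eef_pos: [0.3694, 0.2697, 0.2686]
eef_rot: [0.274, -3.129, 0.002]
wrist_force: [0.2, 0.8, -0.2]
opening: 0.0854
```

```bash
python3 - <<'E'
from h import *
from rig import r
go([0.485,-0.015,0.32],100,r.state())
E
```

```text
shift [-0.0642 -0.3005 -0.0512] turn 0.03 j6 -1.37 F [ 0.2  0.8 -0.2] op 0.0854 t 0.78 tcp [0.3694 0.2697 0.2686]
```

Emit:
drive_tool:
  increments:
    - [1,-0.064,-0.3,-0.051,0]
    - [1,-0.064,-0.3,-0.051,0]
    - [1,-0.064,-0.3,-0.051,0]
    - [1,-0.064,-0.3,-0.051,0]
    - [1,-0.064,-0.3,-0.051,0]

```text
clock: 1.4
eef_pos: [0.4849, -0.0163, 0.3201]
eef_rot: [0.274, -3.129, 0.001]
wrist_force: [1.6, 0.6, -0.1]
opening: 0.0852
```

Emit:
drive_tool:
  increments:
    - [1,0,-0.02,0,0]
    - [1,0,-0.02,0,0]

```text
clock: 1.65
eef_pos: [0.4884, -0.0376, 0.3196]
eef_rot: [0.269, -3.129, 0.001]
wrist_force: [0.4, -0.1, 0.5]
opening: 0.0855
```

```bash
python3 - <<'E'
from h import *
from rig import r
go([0.485,-0.015,0.32],100,r.state())
s=r.snapshot("wrist"); cv2.imwrite("pics/w1.png",s["image"][:,:,::-1]); np.savez("pics/w1.npz",**s)
E
```

```text
shift [-0.0005  0.0228 -0.0004] turn -0.17 j6 -2.06 F [ 0.4 -0.1  0.5] op 0.0855 t 1.65 tcp [ 0.4884 -0.0376  0.3196]
```

View pics/w1.png

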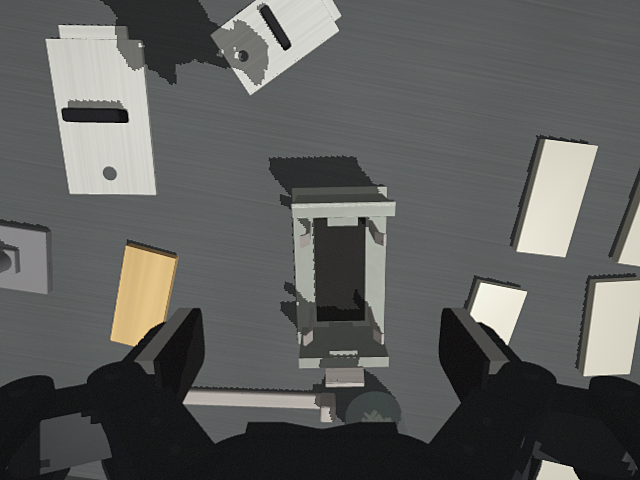

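The wrist view is clear. The carrier is at (345,275), front wall at the top (robot side) and latch at the bottom (345,375). Measuring its pose.

```bash
cat >> h.py <<'E'
def carrier(s,c0=(0.577,-0.005),yaw0=10,verbose=True):
    C=cloud(s); ok=s["depth"]>0; out=[]
    near=ok&(np.hypot(C[...,0]-c0[0],C[...,1]-c0[1])<0.15)
    for z,dz in ((0.094,.003),(0.080,.003),(0.006,.003)):
        m=near&(abs(C[...,2]-z)<dz)
        bl=blobs(s,m,40)
        for b in sorted(bl,key=lambda b:-b[2][4])[:2]:
            P=C[b[1]]; 
            (cx,cy),(w,h),an=cv2.minAreaRect((P[:,:2]*1000).astype(np.float32))
            if verbose: print(z,b[2][4],"mean",P.mean(0).round(4),"rect",round(cx,1),round(cy,1),round(w,1),round(h,1),round(an,1))
E
python3 - <<'E'
from h import *
s=dict(np.load("pics/w1.npz")); carrier(s)
C=cloud(s)
m=(s["image"].max(-1)<70)&(abs(C[...,2]-.014)<.004)&(abs(C[...,0]-.577)<.1)&(abs(C[...,1])<.06)
for b in blobs(s,m,200): print("bed",b[2],b[3],[x if not isinstance(x,np.ndarray) else x.round(4) for x in rect(s,b[1],.014)])
cv2.imwrite("pics/c3.png",cv2.resize(s["image"][170:400,260:430,::-1],None,fx=2.5,fy=2.5))
E
```

```text
0.094 1551 mean [ 0.4821 -0.0188  0.0943] rect 482.4 -18.6 14.5 97.8 10.9
0.094 258 mean [0.6509 0.014  0.0943] rect 651.0 14.3 7.1 39.2 9.8
0.08 986 mean [0.649  0.0141 0.0802] rect 648.3 13.6 17.2 97.8 11.0
0.08 53 mean [ 0.5237 -0.0525  0.079 ] rect 523.6 -52.3 12.5 4.0 9.3
0.006 4057 mean [ 0.5806 -0.0016  0.0064] rect 586.8 1.8 164.6 110.2 11.0
0.006 758 mean [ 0.4759 -0.0205  0.0063] rect 478.0 -20.0 15.4 109.5 12.7
bed [ 314  217   52  104 4820] [339.73153527 270.806639  ] [array([ 0.5702, -0.0021]), np.float64(-168.19308940723866), array([125.1274,  60.2191]), (569.3745727539062, -2.1525421142578125, 130.28842163085938, 59.34667205810547, 10.868234634399414)]
```

View pics/c3.png

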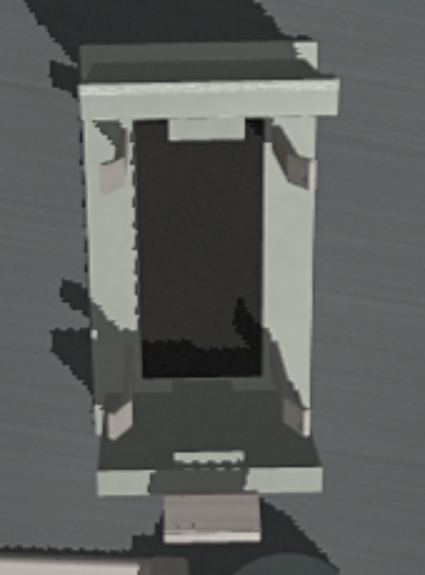

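```bash
cat >> h.py <<'E'
def slabs(s,z=0.012,dz=0.0035,ctr=None,rad=2,amin=300):
    """tops at height z: rect fits"""
    C=cloud(s); m=(s["depth"]>0)&(abs(C[...,2]-z)<dz)&(s["image"].max(-1)>110)
    for i,b,st,c in blobs(s,m,amin):
        P=C[b][:,:2]; k=P.mean(0)
        if ctr is not None and np.hypot(*(k-ctr))>rad: continue
        (cx,cy),(w,h),an=cv2.minAreaRect((P*1000).astype(np.float32))
        if w<h: an-=90
        an=(an+90)%180-90
        print("px",c.round(0),st[4],"rect",round(cx,1),round(cy,1),round(max(w,h),1),round(min(w,h),1),"long-axis yaw",round(an,1),"mean",k.round(4),"col",np.median(s["image"][b],0))
E
python3 - <<'E'
from h import *
s=dict(np.load("pics/w1.npz")); slabs(s)
s=dict(np.load("pics/top0.npz")); print(); slabs(s)
from rig import r
go([0.375,0.226,0.15],93,r.state())
E
```

```text
px [556. 197.] 5906 rect 443.8 225.9 130.0 61.6 long-axis yaw 2.8 mean [0.4413 0.2254] col [223. 220. 205.]
px [632. 243.] 736 rect 469.2 325.4 78.2 25.8 long-axis yaw 19.7 mean [0.4771 0.3315] col [215. 212. 197.]
px [ 26. 260.] 2289 rect 621.5 -378.7 79.8 57.1 long-axis yaw 0.5 mean [ 0.6208 -0.3737] col [137. 136. 138.]
px [141. 294.] 4375 rect 648.9 -235.4 130.3 60.8 long-axis yaw -6.8 mean [ 0.6414 -0.236 ] col [219. 188. 131.]
px [612. 328.] 4411 rect 588.0 350.1 130.7 61.6 long-axis yaw 13.7 mean [0.5867 0.3489] col [217. 213. 199.]
px [498. 308.] 2059 rect 591.7 197.1 72.4 60.8 long-axis yaw -2.2 mean [0.5841 0.1993] col [239. 235. 221.]
px [555. 472.] 352 rect 812.4 357.7 55.3 33.2 long-axis yaw -87.1 mean [0.814  0.3531] col [210. 207. 192.]

px [365. 217.] 535 rect 651.3 -234.4 131.4 59.9 long-axis yaw -6.2 mean [ 0.646 -0.232] col [244. 209. 132.]
px [218. 223.] 544 rect 623.6 196.2 129.2 61.4 long-axis yaw -0.5 mean [0.6243 0.1955] col [249. 247. 239.]
px [164. 234.] 557 rect 590.4 350.8 130.5 61.4 long-axis yaw 13.2 mean [0.5908 0.3517] col [251. 250. 244.]
px [205. 285.] 635 rect 446.7 227.4 129.8 61.2 long-axis yaw 2.7 mean [0.4452 0.2252] col [247. 244. 236.]
px [160. 287.] 606 rect 440.2 352.5 126.9 61.1 long-axis yaw 1.8 mean [0.4364 0.3538] col [248. 246. 238.]
shift [0.066  0.2779 0.1697] turn 6.91 j6 -2.06 F [-0.4 -0.5 -0.8] op 0.0853 t 1.7 tcp [ 0.4881 -0.0363  0.3196]
```

```bash
python3 - <<'E'
from h import *
from rig import r
s=dict(np.load("pics/w1.npz")); C=cloud(s); p,Rm=tool(r.state())
T=(C-p)@Rm
m=(s["depth"]>0)&(s["depth"]<0.25)&(T[...,2]>-0.08)
P=T[m]; print(P[:,2].max())
for z in (-.03,-.02,-.015,-.01,-.005): 
    q=P[abs(P[:,2]-z)<.002]; print(z,len(q), q.min(0).round(3) if len(q) else "", q.max(0).round(3) if len(q) else "")
go([0.4445,0.2262,0.10],92.8,r.state())
E
```

```text
-0.0126777836787736
-0.03 968 [-0.011 -0.059 -0.032] [ 0.012  0.054 -0.028]
-0.02 672 [-0.011 -0.057 -0.022] [ 0.012  0.053 -0.018]
-0.015 298 [-0.011 -0.045 -0.017] [ 0.011  0.044 -0.013]
-0.01 0  
-0.005 0  
shift [-0.0025  0.2661  0.2196] turn 7.11 j6 -2.06 F [-0.4 -0.5 -0.8] op 0.0853 t 1.7 tcp [ 0.4881 -0.0363  0.3196]
```

Emit:
drive_tool:
  increments:
    - [1,-0.0025,0.266,0.16,7.1]
    - [1,-0.0025,0.266,0.18,7.1]
    - [1,-0.0025,0.266,0.2,7.1]
    - [1,-0.0025,0.266,0.22,7.1]
    - [1,-0.0025,0.266,0.22,7.1]

```text
clock: 2.33
eef_pos: [0.4472, 0.2049, 0.123]
eef_rot: [0.08, -3.14, -0.001]
wrist_force: [1.2, 0.2, 0.6]
opening: 0.0855
```

```bash
python3 - <<'E'
from h import *
from rig import r
s=r.snapshot("wrist"); cv2.imwrite("pics/w2.png",s["image"][:,:,::-1]); slabs(s,ctr=np.array([.445,.226]),rad=.06)
go([0.4445,0.2262,-0.002],92.8,r.state())
E
```

```text
px [356. 232.] 16793 rect 443.9 226.1 130.5 59.8 long-axis yaw 2.9 mean [0.4396 0.2262] col [215. 212. 197.]
shift [-0.0051  0.0179  0.1188] turn 0.2 j6 -1.43 F [-5.9  0.7 -3.5] op 0.0852 t 2.38 tcp [0.4417 0.208  0.1168]
```

Emit:
drive_tool:
  increments:
    - [1,-0.004,0.018,0.04,0.2]
    - [1,-0.0045,0.018,0.08,0.2]
    - [1,-0.0045,0.018,0.11,0.2]
    - [1,-0.0045,0.018,0.118,0.2]
    - [1,-0.0045,0.018,0.118,0.2]

```text
clock: 3.0
eef_pos: [0.4435, 0.2269, -0.0009]
eef_rot: [0.078, -3.129, -0.002]
wrist_force: [-0.5, -0.1, 0.8]
opening: 0.0856
```

Emit:
drive_tool:
  increments:
    - [0,0,0,0.001,0]
    - [0,0,0,0.001,0]
    - [0,0,0,0.001,0]
    - [0,0,0,0.001,0]
    - [0,0,0,0.001,0]

```text
clock: 3.62
eef_pos: [0.4447, 0.2273, -0.0001]
eef_rot: [0.078, -3.132, -0.003]
wrist_force: [-2.4, 0.7, 7.2]
opening: 0.0579
```

```bash
python3 - <<'E'
from h import *
from rig import r
go([0.4442,0.2261,0.15],92.8,r.state())
E
```

```text
shift [ 0.0019 -0.0008 -0.1501] turn 0.05 j6 -1.39 F [-2.4  0.7  7.2] op 0.0579 t 3.62 tcp [ 4.447e-01  2.273e-01 -1.000e-04]
```

Emit:
drive_tool:
  increments:
    - [0,0,0,-0.06,0]
    - [0,0,0,-0.12,0]
    - [0,-0.03,-0.03,-0.15,-4]
    - [0,-0.09,-0.1,-0.15,-8]
    - [0,-0.1,-0.15,-0.15,-8]

```text
clock: 4.25
eef_pos: [0.5489, 0.0955, 0.1506]
eef_rot: [0.3, -3.123, -0.004]
wrist_force: [0.6, 0.7, -2.9]
opening: 0.0579
```

```bash
python3 - <<'E'
from h import *
from rig import r
go([0.5697,-0.002,0.13],100.95,r.state())
E
```

```text
shift [-0.0019 -0.0997  0.0203] turn 0.03 j6 -1.81 F [ 0.6  0.7 -2.9] op 0.0579 t 4.25 tcp [0.5489 0.0955 0.1506]
```

Emit:
drive_tool:
  increments:
    - [0,-0.001,-0.06,0,0]
    - [0,-0.0019,-0.0997,0,0]
    - [0,-0.0019,-0.0997,0,0]
    - [0,-0.0019,-0.0997,0.02,0]
    - [0,-0.0019,-0.0997,0.02,0]

```text
clock: 4.88
eef_pos: [0.568, -0.0009, 0.1291]
eef_rot: [0.301, -3.119, -0.006]
wrist_force: [-0.2, -0.1, -1.9]
opening: 0.0579
```

```bash
python3 - <<'E'
from h import *
from rig import r
s=r.snapshot("wrist"); cv2.imwrite("pics/w3.png",s["image"][:,:,::-1]);np.savez("pics/w3.npz",**s)
st=r.state();z=st["eef_pos"][2];print(z)
for k in (0.008,0.012,0.016): slabs(s,z=z+k,dz=.003,ctr=st["eef_pos"][:2],rad=.06)
go([0.5697,-0.002,0.13],100.95,st)
E
```

```text
0.13007136292987553
px [325. 225.] 28572 rect 539.7 -7.6 74.2 60.1 long-axis yaw 10.9 mean [ 0.53   -0.0082] col [117. 115. 104.]
px [315. 365.] 17640 rect 580.7 0.4 60.2 59.8 long-axis yaw -78.7 mean [ 0.5831 -0.0017] col [218. 215. 200.]
shift [-0.0007 -0.0012  0.0001] turn 0.08 j6 -1.97 F [ 0.4 -0.1 -2.6] op 0.058 t 4.92 tcp [ 0.5688 -0.001   0.1301]
```

View pics/w3.png

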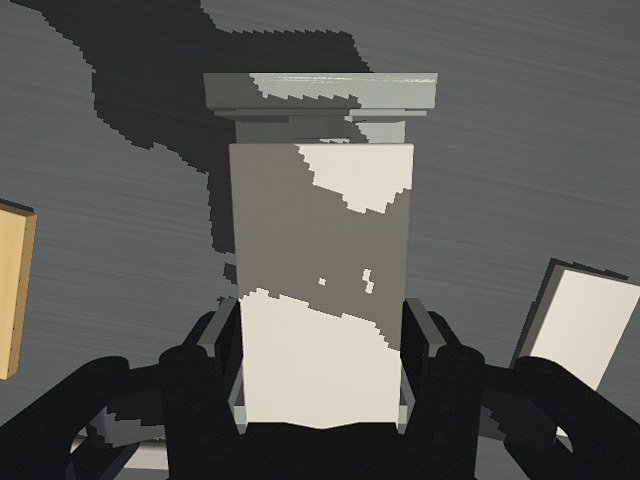

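Emit:
drive_tool:
  increments:
    - [0,-0.0025,-0.0007,0.025,0]
    - [0,-0.0025,-0.0007,0.055,0]
    - [0,-0.0025,-0.0007,0.085,0]
    - [0,-0.0025,-0.0007,0.108,0]
    - [0,-0.0025,-0.0007,0.113,0]

```text
clock: 5.55
eef_pos: [0.5698, -0.0, 0.0164]
eef_rot: [0.302, -3.119, -0.006]
wrist_force: [0.9, 0.0, -1.5]
opening: 0.0577
```

```bash
python3 - <<'E'
from h import *
from rig import r
s=r.snapshot("wrist"); cv2.imwrite("pics/w4.png",s["image"][:,:,::-1])
st=r.state();go([0.5697,-0.002,0.0145],100.95,st)
E
```

```text
shift [ 0.0008 -0.0016  0.0022] turn 0.12 j6 -1.97 F [ 0.3 -0.1 -2.3] op 0.0579 t 5.6 tcp [ 5.702e-01 -2.000e-04  1.670e-02]
```

View pics/w4.png

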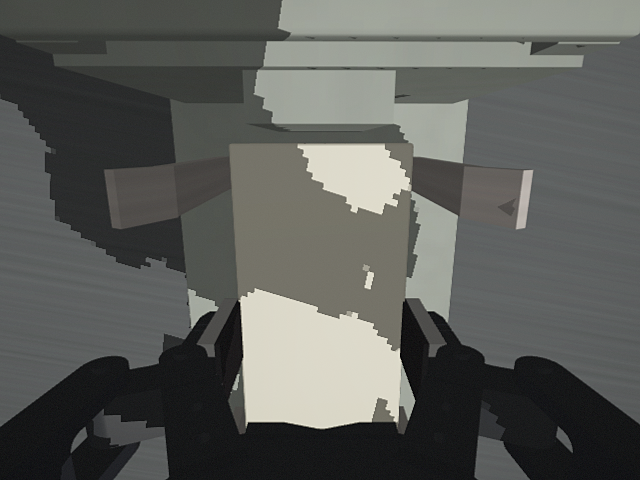

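Emit:
drive_tool:
  increments:
    - [0,0,0,0.002,0]
    - [0,0,0,0.003,0]
    - [0.9,0,0,0.003,0]
    - [1,0,0,0.003,0]
    - [1,0,0,0.003,0]

```text
clock: 6.22
eef_pos: [0.5705, -0.0004, 0.0141]
eef_rot: [0.302, -3.12, -0.005]
wrist_force: [0.2, 0.3, -0.1]
opening: 0.0852
```

```bash
python3 - <<'E'
from h import *
from rig import r
st=r.state();go([0.4395,0.353,0.12],91.7,st)
E
```

```text
shift [ 0.0614  0.3724 -0.104 ] turn 9.36 j6 -1.97 F [ 0.2  0.3 -0.1] op 0.0852 t 6.22 tcp [ 5.705e-01 -4.000e-04  1.410e-02]
```

Emit:
drive_tool:
  increments:
    - [1,0,0,-0.06,0]
    - [1,0,0,-0.12,0]
    - [1,0,0,-0.15,0]
    - [1,0.01,0.06,-0.16,2]
    - [1,0.02,0.12,-0.16,6]

```text
clock: 6.85
eef_pos: [0.5296, 0.1138, 0.1764]
eef_rot: [0.132, -3.136, -0.005]
wrist_force: [0.4, 0.9, -1.3]
opening: 0.0853
```

```bash
python3 - <<'E'
from h import *
from rig import r
st=r.state();go([0.4395,0.353,0.12],91.7,st)
E
```

```text
shift [0.0694 0.2458 0.0574] turn 3.13 j6 -1.67 F [ 0.4  0.9 -1.3] op 0.0853 t 6.85 tcp [0.5296 0.1138 0.1764]
```

Emit:
drive_tool:
  increments:
    - [1,0.069,0.2458,0.02,3.1]
    - [1,0.069,0.2458,0.04,3.1]
    - [1,0.069,0.2458,0.05,3.1]
    - [1,0.069,0.2458,0.057,3.1]
    - [1,0.069,0.2458,0.057,3.1]

```text
clock: 7.48
eef_pos: [0.4372, 0.3555, 0.1189]
eef_rot: [0.054, -3.135, -0.004]
wrist_force: [0.5, 0.1, 0.1]
opening: 0.0852
```

```bash
cat > look.py <<'E'
import sys
from h import *
from rig import r
x,y,z,yaw=map(float,sys.argv[1:5]); n=sys.argv[5]
s=r.snapshot("wrist"); cv2.imwrite(f"pics/{n}.png",s["image"][:,:,::-1]); slabs(s,z=float(sys.argv[6]) if len(sys.argv)>6 else .012,ctr=np.array([x,y]),rad=.08)
go([x,y,z],yaw,r.state())
E
python3 look.py .4395 .353 -.001 91.7 w5
```

```text
px [317. 238.] 17329 rect 437.7 351.8 130.2 60.2 long-axis yaw 1.5 mean [0.4332 0.3518] col [222. 218. 204.]
shift [-0.0024 -0.0027  0.1201] turn 0.23 j6 -1.14 F [-1.4 -1.   0.2] op 0.0855 t 7.53 tcp [0.4377 0.3553 0.1191]
```

Emit:
drive_tool:
  increments:
    - [1,-0.0005,-0.0037,0.04,0.3]
    - [1,-0.0005,-0.0037,0.08,0.3]
    - [1,-0.0005,-0.0037,0.11,0.3]
    - [1,-0.0005,-0.0037,0.12,0.3]
    - [1,-0.0005,-0.0037,0.12,0.3]

```text
clock: 8.15
eef_pos: [0.4383, 0.3513, -0.0006]
eef_rot: [0.043, -3.136, -0.004]
wrist_force: [0.8, -0.2, 0.4]
opening: 0.0857
```

Emit:
drive_tool:
  increments:
    - [0,0,0,0,0]
    - [0,0,0,0,0]
    - [0,0,0,0,0]
    - [0,0,0,0,0]
    - [0,0,0,0,0]

```text
clock: 8.78
eef_pos: [0.44, 0.3519, 0.0017]
eef_rot: [0.043, -3.139, -0.006]
wrist_force: [-1.0, -1.6, 6.3]
opening: 0.0576
```

```bash
python3 - <<'E'
from h import *
from rig import r
st=r.state();go([0.5708,-0.0015,0.15],100.95,st)
E
```

```text
shift [-0.1207 -0.3563 -0.1499] turn -9.37 j6 -1.14 F [-1.  -1.6  6.3] op 0.0576 t 8.78 tcp [0.44   0.3519 0.0017]
```

Emit:
drive_tool:
  increments:
    - [0,0,0,-0.06,0]
    - [0,0,0,-0.12,0]
    - [0,-0.01,-0.04,-0.155,0]
    - [0,-0.03,-0.1,-0.155,-5]
    - [0,-0.05,-0.16,-0.155,-9.4]

```text
clock: 9.4
eef_pos: [0.495, 0.193, 0.1578]
eef_rot: [-0.307, 3.125, 0.006]
wrist_force: [1.5, 0.4, -2.3]
opening: 0.0577
```

```bash
python3 - <<'E'
from h import *
from rig import r
st=r.state();go([0.5708,-0.0015,0.145],100.95,st)
E
```

```text
shift [-0.0364 -0.2056  0.0121] turn 0.27 j6 -1.62 F [ 1.5  0.4 -2.3] op 0.0577 t 9.4 tcp [0.495  0.193  0.1578]
```

Emit:
drive_tool:
  increments:
    - [0,-0.03,-0.06,0,0.3]
    - [0,-0.0364,-0.12,0,0.3]
    - [0,-0.0364,-0.18,0,0.3]
    - [0,-0.0364,-0.2056,0,0.3]
    - [0,-0.0364,-0.2056,0.01,0.3]

```text
clock: 10.02
eef_pos: [0.5719, -0.0039, 0.1484]
eef_rot: [-0.293, 3.123, 0.004]
wrist_force: [-0.2, 0.1, -2.2]
opening: 0.0578
```

```bash
cat > held.py <<'E'
# held slab pose in the carrier frame, from wrist cam
import sys
from h import *
from rig import r
CX,CY,CA=0.5697,-0.002,np.radians(10.95)
s=r.snapshot("wrist"); cv2.imwrite(f"pics/{sys.argv[1]}.png",s["image"][:,:,::-1])
st=r.state(); p,Rm=tool(st); C=cloud(s); T=(C-p)@Rm
m=(s["depth"]>0)&(T[...,2]<0)&(T[...,2]>-.022)&(abs(T[...,1])<.034)&(T[...,0]<.09)&(T[...,0]>-.02)
for b in sorted(blobs(s,m,1500),key=lambda b:-b[2][4])[:1]:
    P=C[b[1]]; c,sn=np.cos(CA),np.sin(CA); d=P[:,:2]-[CX,CY]; q=np.c_[d[:,0]*c+d[:,1]*sn,-d[:,0]*sn+d[:,1]*c]*1000
    A=np.c_[q,np.ones(len(q))]; co=np.linalg.lstsq(A,P[:,2]*1000,rcond=None)[0]
    print("front edge x",np.percentile(q[:,0],.5).round(1),"plane tilt deg x,y",np.degrees(np.arctan(co[:2])).round(2),"z at centre",co[2].round(1))
    for a,bb in ((-60,-45),(-40,-25),(-20,-10)):
        k=q[(q[:,0]>a)&(q[:,0]<bb)]
        if len(k)>50: print((a,bb),"y",np.percentile(k[:,1],[.7,99.3]).round(1))
d=p[:2]-[CX,CY]; print("TCP carrier xy",np.array([d[0]*np.cos(CA)+d[1]*np.sin(CA),-d[0]*np.sin(CA)+d[1]*np.cos(CA)]).round(4))
go([.5708,-.0015,float(sys.argv[2])],100.95,st)
E
python3 held.py w6 .029
```

```text
front edge x -65.4 plane tilt deg x,y [0.72 0.04] z at centre 159.3
(-60, -45) y [-32.5  26.3]
(-40, -25) y [-32.6  26.1]
(-20, -10) y [-32.9  26.2]
TCP carrier xy [ 0.0004 -0.0002]
shift [-0.0006 -0.      0.117 ] turn -0.14 j6 -1.98 F [-0.8 -0.1 -3.8] op 0.0577 t 10.07 tcp [ 0.5702 -0.0021  0.146 ]
```

Emit:
drive_tool:
  increments:
    - [0,-0.0016,0.0012,0.03,-0.1]
    - [0,-0.0016,0.0012,0.06,-0.1]
    - [0,-0.0016,0.0012,0.09,-0.1]
    - [0,-0.0016,0.0012,0.11,-0.1]
    - [0,-0.0016,0.0012,0.115,-0.1]

```text
clock: 10.7
eef_pos: [0.5704, 0.001, 0.0297]
eef_rot: [0.3, -3.126, -0.008]
wrist_force: [0.6, -1.3, -2.7]
opening: 0.0577
```

Emit:
drive_tool:
  increments:
    - [0,0,0,0.002,0]
    - [0,0,0,0.003,0]
    - [0.9,0,0,0.003,0]
    - [1,0,0,0.003,0]
    - [1,0,0,0.003,0]

```text
clock: 11.32
eef_pos: [0.5708, 0.0008, 0.0272]
eef_rot: [0.3, -3.126, -0.008]
wrist_force: [0.2, 0.2, 0.5]
opening: 0.0853
```

```bash
python3 - <<'E'
from h import *
from rig import r
st=r.state();go([0.590,0.351,0.12],103.3,st)
E
```

```text
shift [-0.0855  0.3406 -0.0911] turn -2.33 j6 -1.97 F [0.2 0.2 0.5] op 0.0853 t 11.32 tcp [0.5708 0.0008 0.0272]
```

Emit:
drive_tool:
  increments:
    - [1,0,0,-0.06,0]
    - [1,0,0,-0.12,0]
    - [1,0.05,0,-0.15,0]
    - [1,0.05,0,-0.15,0]
    - [1,0.05,0,-0.15,0]

```text
clock: 11.95
eef_pos: [0.5221, -0.0095, 0.1773]
eef_rot: [-0.3, 3.127, 0.008]
wrist_force: [0.6, 0.4, 0.2]
opening: 0.0852
```

```bash
cat > stack.py <<'E'
import sys
from h import *
from rig import r
CX,CY,CA=0.5697,-0.002,np.radians(10.95)
s=r.snapshot("wrist"); cv2.imwrite(f"pics/{sys.argv[1]}.png",s["image"][:,:,::-1]); 
C=cloud(s); c,sn=np.cos(CA),np.sin(CA); d=C[...,:2]-[CX,CY]
X=(d[...,0]*c+d[...,1]*sn)*1000; Y=(-d[...,0]*sn+d[...,1]*c)*1000; Z=C[...,2]*1000
for z in map(float,sys.argv[2:]):
    m=(s["depth"]>0)&(abs(Z-z)<3)&(abs(X)<75)&(abs(Y)<40)
    if m.sum()<200: print(z,"none");continue
    q=np.c_[X[m],Y[m]].astype(np.float32); print(z,m.sum(),"rect",cv2.minAreaRect(q),"x",np.percentile(q[:,0],[.5,99.5]).round(1),"y",np.percentile(q[:,1],[.5,99.5]).round(1))
m=(s["depth"]>0)&(abs(Z-94)<3)&(X<-75)&(X>-105)&(abs(Y)<60); print("overhang",cv2.minAreaRect(np.c_[X[m],Y[m]].astype(np.float32)))
print(tool(r.state())[0])
E
python3 stack.py w7 38
```

```text
38.0 12421 rect ((2.7165451049804688, 0.2010650634765625), (75.89824676513672, 137.54281616210938), 89.9249038696289) x [-65.2  70.2] y [-28.3  31.7]
overhang ((-89.11905670166016, -0.012203216552734375), (98.24785614013672, 13.783185958862305), 89.8821029663086)
[ 0.5220834  -0.00941228  0.17660876]
```

View pics/w7.png

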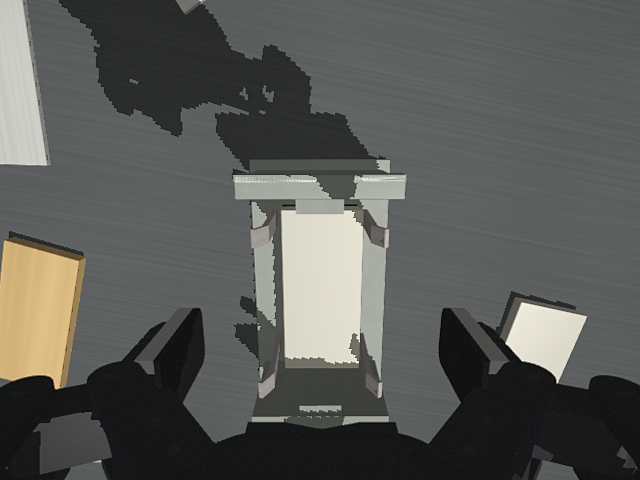

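The top tile is seated, about 1.7 mm off in y. On to tile 3 at about (0.622,0.197).

```bash
python3 - <<'E'
from h import *
from rig import r
st=r.state();go([0.60,0.1965,0.12],88.5,st)
E
```

```text
shift [-0.1157  0.187   0.0575] turn 12.46 j6 -2.01 F [-0.2 -1.1 -0.1] op 0.0856 t 12.0 tcp [ 0.5221 -0.0094  0.1766]
```

Emit:
drive_tool:
  increments:
    - [1,-0.03,0.06,0,8]
    - [1,-0.07,0.11,0.02,12.4]
    - [1,-0.1157,0.16,0.04,12.4]
    - [1,-0.1157,0.187,0.0575,12.4]
    - [1,-0.1157,0.187,0.0575,12.4]

```text
clock: 12.62
eef_pos: [0.5978, 0.1994, 0.1152]
eef_rot: [-0.033, -3.132, -0.007]
wrist_force: [-0.1, -0.1, -1.2]
opening: 0.086
```

Emit:
drive_tool:
  increments:
    - [1,0,0,0,0]

```text
clock: 12.75
eef_pos: [0.5978, 0.1993, 0.114]
eef_rot: [-0.032, -3.131, -0.006]
wrist_force: [-0.1, -0.5, 0.1]
opening: 0.0855
```

```bash
python3 look.py .622 .1965 .001 88.5 w8; python3 - <<'E'
from h import *
from rig import r
s=r.snapshot("top"); cv2.imwrite("pics/t8.png",s["image"][:,:,::-1]); slabs(s)
E
```

```text
px [308. 190.] 472 rect 561.3 186.5 28.8 12.2 long-axis yaw 83.5 mean [0.5605 0.1908] col [112. 110. 100.]
px [319. 277.] 16205 rect 620.7 196.3 130.0 60.2 long-axis yaw -1.8 mean [0.6186 0.1966] col [215. 212. 197.]
shift [-0.026  -0.0025  0.1125] turn 0.29 j6 -1.42 F [-0.6  0.2  0. ] op 0.0852 t 12.8 tcp [0.5974 0.1991 0.1138]
px [366. 215.] 525 rect 651.2 -234.6 130.1 59.9 long-axis yaw -6.4 mean [ 0.6536 -0.2354] col [247. 218. 139.]
px [418. 225.] 324 rect 622.8 -394.5 86.3 78.3 long-axis yaw -89.2 mean [ 0.6241 -0.3858] col [149. 147. 152.]
```

Emit:
drive_tool:
  increments:
    - [1,-0.0247,-0.0027,0.03,0.5]
    - [1,-0.0247,-0.0027,0.07,0.5]
    - [1,-0.0247,-0.0027,0.1,0.5]
    - [1,-0.0247,-0.0027,0.1125,0.5]
    - [1,-0.0247,-0.0027,0.1125,0.5]

```text
clock: 13.48
eef_pos: [0.6211, 0.1952, 0.0016]
eef_rot: [-0.049, -3.13, -0.007]
wrist_force: [-0.1, 0.1, 0.3]
opening: 0.0853
```

Emit:
drive_tool:
  increments:
    - [0,0,0,0,0]
    - [0,0,0,0,0]
    - [0,0,0,0,0]
    - [0,0,0,0,0]

```text
clock: 13.98
eef_pos: [0.6229, 0.1954, 0.0043]
eef_rot: [-0.049, -3.134, -0.007]
wrist_force: [-1.6, -0.8, 6.1]
opening: 0.0572
```

```bash
python3 - <<'E'
from h import *
from rig import r
st=r.state();go([0.5708,-0.0015,0.165],100.95,st); print(tool(st)[1][:,2])
E
```

```text
shift [ 0.047  -0.1977 -0.1613] turn -12.75 j6 -1.42 F [-1.6 -0.8  6.1] op 0.0572 t 13.97 tcp [0.6229 0.1954 0.0043]
[-0.00703225  0.00470618 -0.9999642 ]
```

Emit:
drive_tool:
  increments:
    - [0,0,0,-0.06,0]
    - [0,0,0,-0.12,0]
    - [0,0.02,-0.03,-0.161,-6]
    - [0,0.047,-0.09,-0.161,-12.7]
    - [0,0.047,-0.15,-0.161,-12.7]

```text
clock: 14.6
eef_pos: [0.5712, 0.0464, 0.1667]
eef_rot: [0.304, -3.122, -0.008]
wrist_force: [1.1, -0.5, -1.6]
opening: 0.0569
```

```bash
python3 - <<'E'
from h import *
from rig import r
st=r.state();go([0.5708,-0.0005,0.155],100.95,st)
E
```

```text
shift [ 0.0094 -0.046   0.0115] turn 0.18 j6 -1.89 F [ 1.1 -0.5 -1.6] op 0.0569 t 14.6 tcp [0.5712 0.0464 0.1667]
```

Emit:
drive_tool:
  increments:
    - [0,0.0094,-0.046,0.005,0.2]
    - [0,0.0094,-0.046,0.0115,0.2]
    - [0,0.0094,-0.046,0.0115,0.2]
    - [0,0.0094,-0.046,0.0115,0.2]

```text
clock: 15.1
eef_pos: [0.5709, 0.0007, 0.1552]
eef_rot: [0.301, -3.123, -0.008]
wrist_force: [-0.1, -0.0, -2.2]
opening: 0.0572
```

```bash
python3 held.py w9 .040
```

```text
front edge x -65.1 plane tilt deg x,y [0.87 0.2 ] z at centre 163.8
(-60, -45) y [-28.   30.8]
(-40, -25) y [-28.   30.8]
(-20, -10) y [-28.6  32.2]
TCP carrier xy [0.0017 0.0025]
shift [ 1.000e-04 -2.800e-03  1.152e-01] turn 0.08 j6 -1.97 F [ 0.5  0.  -2.2] op 0.0572 t 15.15 tcp [0.5709 0.0007 0.1552]
```

Emit:
drive_tool:
  increments:
    - [0,0,-0.0013,0.03,0]
    - [0,0,-0.0013,0.06,0]
    - [0,0,-0.0013,0.09,0]
    - [0,0,-0.0013,0.11,0]
    - [0,0,-0.0013,0.112,0]

```text
clock: 15.78
eef_pos: [0.5705, 0.0008, 0.0425]
eef_rot: [0.303, -3.122, -0.009]
wrist_force: [-0.1, -0.1, -1.4]
opening: 0.0572
```

Emit:
drive_tool:
  increments:
    - [0,0,0,0.001,0]
    - [0,0,0,0.002,0]
    - [0.9,0,0,0.002,0]
    - [1,0,0,0.002,0]
    - [1,0,0,0.002,0]

```text
clock: 16.4
eef_pos: [0.5708, 0.0008, 0.0408]
eef_rot: [0.303, -3.122, -0.008]
wrist_force: [0.2, -0.6, 0.0]
opening: 0.0851
```

Emit:
drive_tool:
  increments:
    - [1,0,0,-0.06,0]
    - [1,0,0,-0.12,0]
    - [1,0.05,0,-0.14,0]
    - [1,0.05,0,-0.14,0]
    - [1,0.05,0,-0.14,0]

```text
clock: 17.02
eef_pos: [0.5227, -0.0096, 0.1811]
eef_rot: [0.303, -3.123, -0.008]
wrist_force: [1.3, -0.3, -0.0]
opening: 0.0852
```

```bash
python3 stack.py w10 50; python3 - <<'E'
from h import *
from rig import r
st=r.state();go([0.57,0.351,0.12],103.3,st)
E
```

```text
50.0 13275 rect ((4.736045837402344, 0.039051055908203125), (140.22802734375, 75.90518188476562), 0.05368681252002716) x [-64.6  70.3] y [-29.1  31.9]
overhang ((-88.98004150390625, 0.03662109375), (13.988784790039062, 98.2547607421875), 0.01131955161690712)
[ 0.52274884 -0.00951975  0.18065719]
shift [-0.1159  0.3444  0.0622] turn -2.22 j6 -2.01 F [-0.5 -0.1 -0.6] op 0.0855 t 17.07 tcp [ 0.5227 -0.0095  0.1807]
```

Emit:
drive_tool:
  increments:
    - [1,-0.02,0.06,0,-2]
    - [1,-0.04,0.12,0,-2.2]
    - [1,-0.06,0.18,0.02,-2.2]
    - [1,-0.08,0.24,0.03,-2.2]
    - [1,-0.1,0.3,0.04,-2.2]

```text
clock: 17.7
eef_pos: [0.5621, 0.2985, 0.1413]
eef_rot: [0.363, -3.114, -0.008]
wrist_force: [1.0, -0.8, 0.5]
opening: 0.0856
```

```bash
python3 - <<'E'
from h import *
from rig import r
st=r.state();go([0.57,0.348,0.12],103.3,st)
E
```

```text
shift [-0.0192  0.0463  0.0214] turn -0.01 j6 -1.51 F [ 1.  -0.8  0.5] op 0.0856 t 17.7 tcp [0.5621 0.2985 0.1413]
```

Emit:
drive_tool:
  increments:
    - [1,-0.0192,0.0463,0.0214,0]
    - [1,-0.0192,0.0463,0.0214,0]
    - [1,-0.0192,0.0463,0.0214,0]

```text
clock: 18.08
eef_pos: [0.5697, 0.3481, 0.1184]
eef_rot: [0.364, -3.112, -0.007]
wrist_force: [0.3, -0.6, -0.4]
opening: 0.0858
```

```bash
python3 look.py .59 .35 .001 103.3 w11
```

```text
px [319. 264.] 16529 rect 587.4 350.3 129.2 60.1 long-axis yaw 13.0 mean [0.5834 0.3493] col [222. 219. 204.]
shift [-0.0206 -0.0027  0.1183] turn -0.02 j6 -1.44 F [-1.  -0.5  0.6] op 0.0855 t 18.12 tcp [0.5702 0.3475 0.1194]
```

Emit:
drive_tool:
  increments:
    - [1,-0.0182,-0.0018,0.03,0.2]
    - [1,-0.0182,-0.0018,0.07,0.2]
    - [1,-0.0182,-0.0018,0.1,0.2]
    - [1,-0.0182,-0.0018,0.1185,0.2]
    - [1,-0.0182,-0.0018,0.1185,0.2]

```text
clock: 18.75
eef_pos: [0.5871, 0.3492, -0.0]
eef_rot: [0.355, -3.113, -0.006]
wrist_force: [0.1, 0.5, 0.6]
opening: 0.0854
```

Emit:
drive_tool:
  increments:
    - [0,0,0,0,0]
    - [0,0,0,0,0]
    - [0,0,0,0,0]
    - [0,0,0,0,0]

```text
clock: 19.25
eef_pos: [0.5889, 0.3498, 0.0026]
eef_rot: [0.355, -3.117, -0.007]
wrist_force: [-0.8, -1.1, 6.9]
opening: 0.0575
```

```bash
python3 - <<'E'
from h import *
from rig import r
st=r.state();go([0.5708,-0.0015,0.165],100.95,st); print(tool(st)[1][:,2])
E
```

```text
shift [ 0.0974 -0.3373 -0.1638] turn 2.06 j6 -1.44 F [-0.8 -1.1  6.9] op 0.0575 t 19.25 tcp [0.5889 0.3498 0.0026]
[-0.00505573  0.00422122 -0.99997831]
```

Emit:
drive_tool:
  increments:
    - [0,0,0,-0.06,0]
    - [0,0,0,-0.12,0]
    - [0,0.02,-0.05,-0.164,2]
    - [0,0.035,-0.11,-0.164,2]
    - [0,0.05,-0.17,-0.164,2]

```text
clock: 19.88
eef_pos: [0.5796, 0.1752, 0.1677]
eef_rot: [0.303, -3.125, -0.007]
wrist_force: [0.7, -0.1, -2.6]
opening: 0.0574
```

Emit:
drive_tool:
  increments:
    - [0,0.02,-0.06,0,0]
    - [0,0.036,-0.12,0,0]
    - [0,0.047,-0.16,0,0]
    - [0,0.047,-0.167,0,0]
    - [0,0.047,-0.167,0,0]

```text
clock: 20.5
eef_pos: [0.5657, 0.0022, 0.1674]
eef_rot: [0.302, -3.126, -0.007]
wrist_force: [-0.4, -0.4, -1.6]
opening: 0.0573
```

```bash
python3 held.py w12 .052
```

```text
front edge x -68.3 plane tilt deg x,y [0.71 0.15] z at centre 177.5
(-60, -45) y [-25.6  33.1]
(-40, -25) y [-25.7  33.1]
(-20, -10) y [-27.6  38.4]
TCP carrier xy [-0.003   0.0057]
shift [-0.0043 -0.006   0.1152] turn 0.15 j6 -1.97 F [-0.1 -0.1 -2.1] op 0.0576 t 20.55 tcp [0.5656 0.003  0.1672]
```

Emit:
drive_tool:
  increments:
    - [0,-0.0033,-0.0044,0.01,0]
    - [0,-0.0033,-0.0044,0.04,0]
    - [0,-0.0033,-0.0044,0.07,0]
    - [0,-0.0033,-0.0044,0.07,0]
    - [0,-0.0033,-0.0044,0.07,0]

```text
clock: 21.18
eef_pos: [0.5702, 0.0002, 0.0978]
eef_rot: [0.305, -3.126, -0.007]
wrist_force: [0.3, -0.9, -0.7]
opening: 0.0575
```

```bash
python3 held.py w13 .053
```

```text
front edge x -64.3 plane tilt deg x,y [0.79 0.1 ] z at centre 108.0
(-60, -45) y [-28.7  30.1]
(-40, -25) y [-28.6  30.2]
(-20, -10) y [-31.7  35. ]
TCP carrier xy [0.0013 0.0017]
shift [ 0.0002 -0.0017  0.0454] turn 0.2 j6 -1.98 F [-0.   0.4 -1.2] op 0.0573 t 21.23 tcp [ 0.5707 -0.      0.0984]
```

Emit:
drive_tool:
  increments:
    - [0,0.0005,-0.0005,0.03,0.2]
    - [0,0.0005,-0.0005,0.042,0.2]
    - [0,0.0005,-0.0005,0.0455,0.2]
    - [0,0.0005,-0.0005,0.0465,0.2]
    - [0,0.0005,-0.0005,0.0465,0.2]

```text
clock: 21.85
eef_pos: [0.571, -0.0006, 0.0528]
eef_rot: [-0.3, 3.125, 0.006]
wrist_force: [-0.7, 0.1, -1.4]
opening: 0.0576
```

Emit:
drive_tool:
  increments:
    - [0.9,0,0,0,0]
    - [1,0,0,0,0]
    - [1,0,0,0,0]
    - [1,0,0,-0.06,0]
    - [1,0,0,-0.12,0]

```text
clock: 22.48
eef_pos: [0.57, -0.001, 0.1734]
eef_rot: [-0.3, 3.127, 0.007]
wrist_force: [0.6, -0.8, -0.1]
opening: 0.0851
```

Emit:
drive_tool:
  increments:
    - [1,0.05,0,-0.02,0]
    - [1,0.05,0,-0.02,0]
    - [1,0.05,0,-0.02,0]

```text
clock: 22.85
eef_pos: [0.5212, -0.0106, 0.1936]
eef_rot: [-0.299, 3.126, 0.007]
wrist_force: [-0.3, -0.5, -0.1]
opening: 0.0853
```

```bash
python3 stack.py w14 62; python3 - <<'E'
from h import *
from rig import r
s=r.snapshot("top"); cv2.imwrite("pics/t14.png",s["image"][:,:,::-1]); slabs(s)
st=r.state();go([0.625,-0.233,0.12],83.5,st)
E
```

```text
62.0 13157 rect ((5.286712646484375, 0.12376022338867188), (76.05146026611328, 139.36668395996094), 89.92477416992188) x [-64.   70.3] y [-29.8  30. ]
overhang ((-88.97952270507812, 0.047122955322265625), (13.941736221313477, 98.22342681884766), 0.06789223104715347)
[ 0.52124272 -0.01057308  0.1930413 ]
px [158. 140.] 367 rect 874.3 383.0 107.9 87.1 long-axis yaw -83.3 mean [0.8774 0.3849] col [253. 253. 250.]
px [367. 214.] 512 rect 651.1 -234.4 129.4 60.3 long-axis yaw -6.8 mean [ 0.6566 -0.2377] col [247. 217. 138.]
shift [-0.0596 -0.2385  0.0715] turn 17.45 j6 -2.01 F [0.6 0.4 0.4] op 0.0853 t 22.95 tcp [ 0.5212 -0.0105  0.1927]
```

View pics/t14.png

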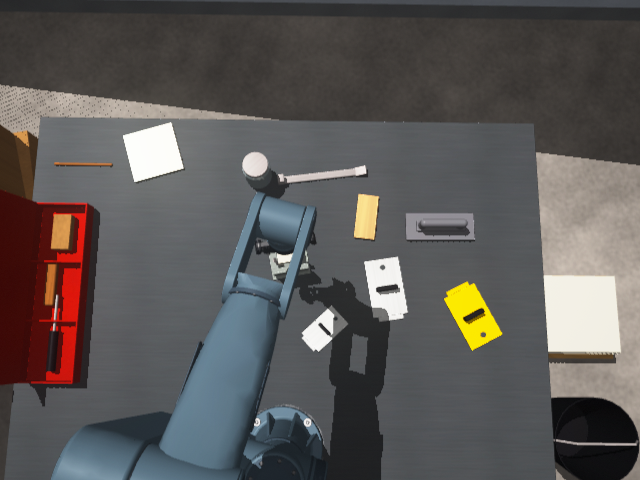

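All four tiles are stacked. The top one is at x -64..~66, y -29.8..30. The top image shows the board at (367,216) and the cover at (385,288), both still in place. Next, the board.

Emit:
drive_tool:
  increments:
    - [1,-0.015,-0.06,0,8]
    - [1,-0.03,-0.12,0,16]
    - [1,-0.045,-0.18,0.02,17.4]
    - [1,-0.0596,-0.2385,0.05,17.4]
    - [1,-0.0596,-0.2385,0.0715,17.4]

```text
clock: 23.58
eef_pos: [0.6257, -0.2368, 0.117]
eef_rot: [-0.182, -3.134, -0.007]
wrist_force: [0.7, 0.6, -0.4]
opening: 0.085
```

Emit:
drive_tool:
  increments:
    - [1,0,0,0,0]
    - [1,0,0,0,0]

```text
clock: 23.82
eef_pos: [0.6259, -0.2364, 0.1166]
eef_rot: [-0.181, -3.133, -0.008]
wrist_force: [0.1, -0.0, 0.3]
opening: 0.0853
```

```bash
python3 look.py .649 -.235 .001 83.4 w15
```

```text
px [328. 272.] 16531 rect 649.3 -235.6 130.2 60.3 long-axis yaw -6.4 mean [ 0.645  -0.2351] col [231. 200. 141.]
shift [-0.0227  0.0034  0.1166] turn -0.01 j6 -2.0 F [0.5 0.3 0.6] op 0.0856 t 23.88 tcp [ 0.6263 -0.2363  0.1177]
```

Emit:
drive_tool:
  increments:
    - [1,-0.023,0.003,0.03,0]
    - [1,-0.023,0.003,0.07,0]
    - [1,-0.023,0.003,0.1,0]
    - [1,-0.023,0.003,0.1165,0]
    - [1,-0.023,0.003,0.1165,0]

```text
clock: 24.5
eef_pos: [0.6491, -0.2348, 0.001]
eef_rot: [-0.18, -3.134, -0.008]
wrist_force: [0.9, -0.7, 0.4]
opening: 0.0854
```

Emit:
drive_tool:
  increments:
    - [0,0,0,0,0]
    - [0,0,0,0,0]
    - [0,0,0,0,0]
    - [0,0,0,0,0]

```text
clock: 25.0
eef_pos: [0.6509, -0.2357, 0.0039]
eef_rot: [0.18, 3.135, 0.005]
wrist_force: [0.3, 1.1, 6.6]
opening: 0.0569
```

Emit:
drive_tool:
  increments:
    - [0,0,0,-0.06,0]
    - [0,0,0,-0.12,0]
    - [0,0,0.03,-0.17,-8]
    - [0,0.01,0.09,-0.17,-17]
    - [0,0.02,0.15,-0.17,-17.5]

```text
clock: 25.62
eef_pos: [0.6485, -0.0841, 0.1766]
eef_rot: [-0.3, 3.122, 0.003]
wrist_force: [0.3, 0.3, -1.0]
opening: 0.0576
```

```bash
python3 - <<'E'
from h import *
from rig import r
st=r.state();go([0.5708,-0.0005,0.165],100.95,st); print(tool(st)[1][:,2])
E
```

```text
shift [0.0604 0.0968 0.0114] turn 0.01 j6 -2.08 F [ 0.3  0.3 -1. ] op 0.0576 t 25.62 tcp [ 0.6485 -0.0841  0.1766]
[ 0.00519738  0.00215277 -0.99998418]
```

Emit:
drive_tool:
  increments:
    - [0,0.035,0.05,0,0]
    - [0,0.0604,0.0968,0.005,0]
    - [0,0.0604,0.0968,0.0114,0]
    - [0,0.0604,0.0968,0.03,0]
    - [0,0.0604,0.0968,0.03,0]

```text
clock: 26.25
eef_pos: [0.5704, -0.0014, 0.1445]
eef_rot: [-0.298, 3.125, 0.004]
wrist_force: [-0.6, -0.0, -0.7]
opening: 0.0567
```

Emit:
drive_tool:
  increments:
    - [0,0,0,0.02,0]
    - [0,0,0,0.02,0]
    - [0,0,0,0.02,0]

```text
clock: 26.62
eef_pos: [0.571, -0.002, 0.1249]
eef_rot: [-0.296, 3.125, 0.004]
wrist_force: [0.4, -0.3, 0.5]
opening: 0.0568
```

```bash
python3 held.py w16 .065
```

```text
front edge x -64.9 plane tilt deg x,y [0.74 0.04] z at centre 133.9
(-60, -45) y [-30.7  28.1]
(-40, -25) y [-30.7  28.1]
(-20, -10) y [-33.4  32.7]
TCP carrier xy [ 0.0015 -0.0002]
shift [0.0005 0.0003 0.0602] turn -0.1 j6 -1.97 F [ 0.9  1.3 -0.4] op 0.0573 t 26.68 tcp [ 0.5712 -0.0019  0.1252]
```

Emit:
drive_tool:
  increments:
    - [0,0.0003,0.0013,0.02,-0.1]
    - [0,0.0003,0.0013,0.045,-0.1]
    - [0,0.0003,0.0013,0.058,-0.1]
    - [0,0.0003,0.0013,0.06,-0.1]
    - [0,0.0003,0.0013,0.06,-0.1]

```text
clock: 27.3
eef_pos: [0.5716, -0.0007, 0.066]
eef_rot: [-0.299, 3.123, 0.003]
wrist_force: [-0.4, 0.2, -1.2]
opening: 0.0572
```

Emit:
drive_tool:
  increments:
    - [0.9,0,0,0,0]
    - [1,0,0,0,0]
    - [1,0,0,0,0]
    - [1,0,0,-0.06,0]
    - [1,0,0,-0.12,0]

```text
clock: 27.92
eef_pos: [0.5702, -0.0008, 0.1866]
eef_rot: [-0.299, 3.125, 0.004]
wrist_force: [-0.0, 0.5, 0.1]
opening: 0.0856
```

Emit:
drive_tool:
  increments:
    - [1,0.05,0,-0.01,0]
    - [1,0.05,0,-0.01,0]
    - [1,0.05,0,-0.01,0]

```text
clock: 28.3
eef_pos: [0.5214, -0.0104, 0.1967]
eef_rot: [-0.299, 3.124, 0.003]
wrist_force: [0.3, -0.7, -0.1]
opening: 0.0854
```

```bash
python3 stack.py w17 73.5
```

```text
73.5 14500 rect ((0.1075897216796875, 0.07300567626953125), (149.73080444335938, 79.6076889038086), 0.012557754293084145) x [-73.3  71.4] y [-37.7  37.8]
overhang ((-88.81055450439453, 0.14339447021484375), (97.98931121826172, 14.33104133605957), 89.91120910644531)
[ 0.52163483 -0.01037581  0.19641182]
```

View pics/w17.png

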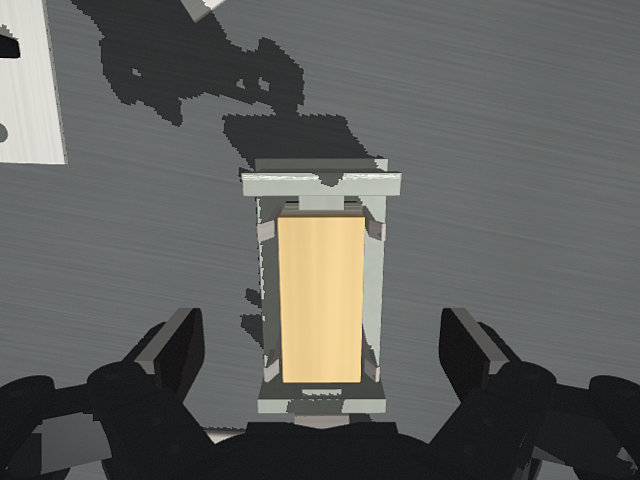

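The board is down and square inside the guides, spanning (279..365, 215..383) in the picture. Now the cover.

```bash
python3 - <<'E'
from h import *
from rig import r
st=r.state();go([0.40,-0.289,0.20],99,st)
E
```

```text
shift [ 0.1723 -0.2505 -0.0046] turn 1.94 j6 -2.01 F [-0.7 -0.4  0.4] op 0.0853 t 28.35 tcp [ 0.5216 -0.0104  0.1964]
```

Emit:
drive_tool:
  increments:
    - [1,0.1723,-0.2505,-0.005,1.9]
    - [1,0.1723,-0.2505,-0.005,1.9]
    - [1,0.1723,-0.2505,-0.005,1.9]
    - [1,0.1723,-0.2505,-0.005,1.9]
    - [1,0.1723,-0.2505,-0.005,1.9]

```text
clock: 28.98
eef_pos: [0.3994, -0.2913, 0.2]
eef_rot: [-0.246, 3.129, 0.004]
wrist_force: [0.4, 0.0, -0.6]
opening: 0.085
```

Emit:
drive_tool:
  increments:
    - [1,0,0,0,0]
    - [1,0,0,0,0]

```text
clock: 29.22
eef_pos: [0.3996, -0.2912, 0.1992]
eef_rot: [-0.245, 3.13, 0.006]
wrist_force: [-0.4, -0.5, -0.8]
opening: 0.0852
```

```bash
python3 look.py .438 -.289 .12 99 w18 .006; python3 - <<'E'
from h import *
from rig import r
s=r.snapshot("wrist"); np.savez("pics/w18.npz",**s); C=cloud(s)
m=(abs(C[...,2]-.032)<.004)&(s["depth"]>0)&(np.hypot(C[...,0]-.438,C[...,1]+.289)<.06)
P=(C[m][:,:2]*1000).astype(np.float32); print(m.sum(),cv2.minAreaRect(P),P.mean(0),np.median(C[m][:,2]))
E
```

```text
px [315. 252.] 18189 rect 438.1 -291.9 176.2 100.3 long-axis yaw 9.1 mean [ 0.4323 -0.2924] col [217. 217. 210.]
shift [-0.0377 -0.0047  0.0794] turn 0.03 j6 -2.6 F [-0.2 -0.1 -0.1] op 0.0855 t 29.27 tcp [ 0.3998 -0.2906  0.1993]
1152 ((438.8831481933594, -291.3880920410156), (13.73906135559082, 59.25558853149414), 8.478278160095215) [ 438.4888  -291.66565] 0.03208183502366477
```

View pics/w18.png

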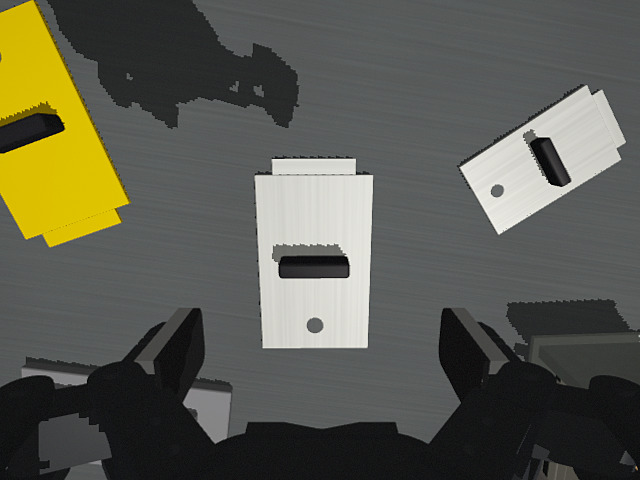

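The picture shows the full-size white cover: handle at (314,267), mark at (315,325), lip at the top at (314,165). It measures 176x100 mm, which matches. The small white one at (540,160) and the yellow one stay where they are. Gripping the handle by its ends.

```bash
python3 - <<'E'
from h import *
from rig import r
st=r.state();go([0.4387,-0.2915,0.009],99,st)
E
```

```text
shift [-0.0375 -0.008   0.1905] turn 0.09 j6 -2.6 F [-0.2  0.2 -0.3] op 0.0854 t 29.32 tcp [ 0.4    -0.2902  0.1995]
```

Emit:
drive_tool:
  increments:
    - [1,-0.0375,-0.008,0.05,0]
    - [1,-0.0375,-0.008,0.1,0]
    - [1,-0.0375,-0.008,0.15,0]
    - [1,-0.0375,-0.008,0.15,0]
    - [1,-0.0375,-0.008,0.15,0]

```text
clock: 29.95
eef_pos: [0.4399, -0.2918, 0.0512]
eef_rot: [-0.251, 3.128, 0.003]
wrist_force: [0.8, -0.9, 0.2]
opening: 0.0853
```

```bash
python3 - <<'E'
from h import *
from rig import r
s=r.snapshot("wrist"); cv2.imwrite("pics/w19.png",s["image"][:,:,::-1])
st=r.state();go([0.4387,-0.2915,0.009],99,st)
E
```

```text
shift [0.0017 0.0012 0.043 ] turn 0.15 j6 -2.55 F [ 0.3 -0.6  0.5] op 0.0856 t 30.0 tcp [ 0.4403 -0.2925  0.052 ]
```

View pics/w19.png

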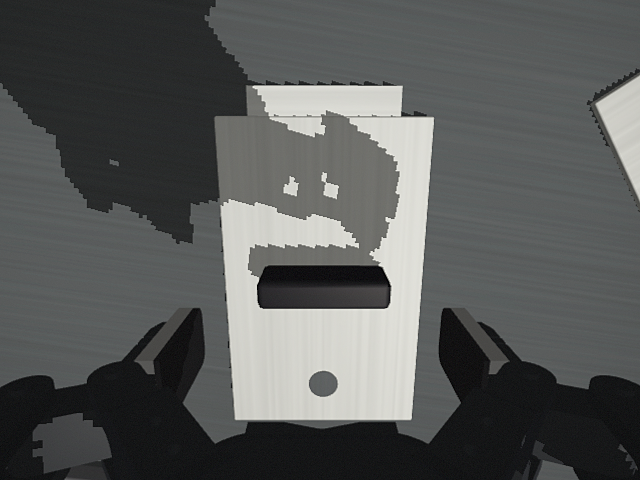

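Emit:
drive_tool:
  increments:
    - [1,0.0017,0.0012,0.02,0.1]
    - [1,0.0017,0.0012,0.036,0.1]
    - [1,0.0017,0.0012,0.042,0.1]
    - [1,0.0017,0.0012,0.042,0.1]

```text
clock: 30.5
eef_pos: [0.4387, -0.2915, 0.0101]
eef_rot: [-0.247, 3.127, 0.001]
wrist_force: [-0.1, -0.0, 1.2]
opening: 0.0853
```

Emit:
drive_tool:
  increments:
    - [0,0,0,0,0]
    - [0,0,0,0,0]
    - [0,0,0,0,0]
    - [0,0,0,0,0]
    - [0,0,0,0,0]

```text
clock: 31.12
eef_pos: [0.4392, -0.2921, 0.011]
eef_rot: [-0.247, 3.126, -0.0]
wrist_force: [-0.6, 0.8, 4.4]
opening: 0.0586
```

```bash
python3 - <<'E'
from h import *
from rig import r
st=r.state();go([0.4095,-0.0325,0.16],100.95,st)
E
```

```text
shift [-0.0123  0.261  -0.1491] turn -1.9 j6 -2.55 F [-0.6  0.8  4.4] op 0.0586 t 31.12 tcp [ 0.4392 -0.2921  0.011 ]
```

Emit:
drive_tool:
  increments:
    - [0,0,0,-0.03,0]
    - [0,0,0,-0.08,0]
    - [0,0,0,-0.13,0]
    - [0,0,0,-0.15,0]
    - [0,0,0,-0.15,0]

```text
clock: 31.75
eef_pos: [0.4391, -0.2929, 0.1626]
eef_rot: [-0.247, 3.124, -0.005]
wrist_force: [0.2, -0.3, -3.4]
opening: 0.0579
```

```bash
python3 - <<'E'
from h import *
from rig import r
s=r.snapshot("wrist"); cv2.imwrite("pics/w20.png",s["image"][:,:,::-1])
st=r.state();go([0.4095,-0.0325,0.16],100.95,st)
E
```

```text
shift [-0.0124  0.2608  0.0007] turn -1.9 j6 -2.55 F [-0.3  0.9 -3.1] op 0.0585 t 31.8 tcp [ 0.4382 -0.292   0.1609]
```

View pics/w20.png

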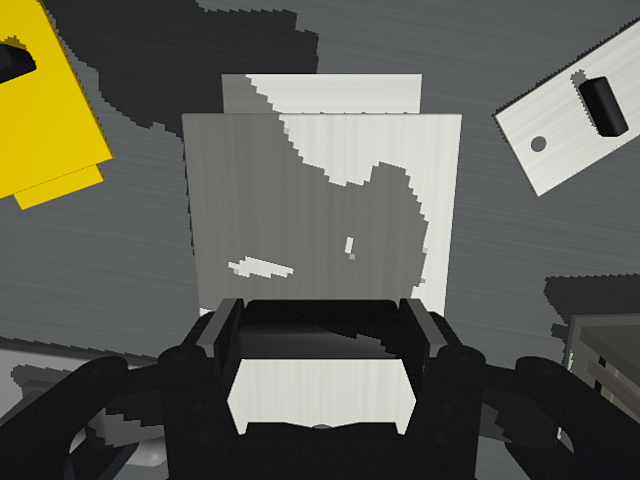

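The cover is held level by its handle ends. I'll carry it to the front wall and use the wall's overhang to lever its rear edge up, which gives the tilt.

Emit:
drive_tool:
  increments:
    - [0,-0.003,0.05,0,-1.9]
    - [0,-0.006,0.11,0,-1.9]
    - [0,-0.009,0.17,0,-1.9]
    - [0,-0.0124,0.22,0,-1.9]
    - [0,-0.0124,0.26,0,-1.9]

```text
clock: 32.42
eef_pos: [0.4077, -0.031, 0.1586]
eef_rot: [-0.3, 3.124, 0.002]
wrist_force: [0.9, 0.2, -2.2]
opening: 0.0582
```

Emit:
drive_tool:
  increments:
    - [0,0,0,0,0]
    - [0,0,0,0,0]

```text
clock: 32.67
eef_pos: [0.4069, -0.0308, 0.1573]
eef_rot: [-0.302, 3.127, 0.003]
wrist_force: [0.9, -0.6, -2.7]
opening: 0.0582
```

```bash
cat > cov.py <<'E'
import sys
from h import *
from rig import r
CX,CY,CA=0.5697,-0.002,np.radians(10.95)
s=r.snapshot("wrist"); cv2.imwrite(f"pics/{sys.argv[1]}.png",s["image"][:,:,::-1])
st=r.state(); p,Rm=tool(st); C=cloud(s)
d=C[...,:2]-[CX,CY]; X=(d[...,0]*np.cos(CA)+d[...,1]*np.sin(CA))*1000; Y=(-d[...,0]*np.sin(CA)+d[...,1]*np.cos(CA))*1000; Z=C[...,2]*1000
d=p[:2]-[CX,CY]; tx=(d[0]*np.cos(CA)+d[1]*np.sin(CA))*1000; ty=(-d[0]*np.sin(CA)+d[1]*np.cos(CA))*1000; tz=p[2]*1000
h=(s["depth"]>0)&(s["image"].min(-1)>75)
m=h&(X<tx-15)&(X>tx-72)&(abs(Y-ty)<45)&(Z<tz+12)&(Z>tz-50)
for _ in range(4):
    A=np.c_[X[m],np.ones(m.sum())]; co=np.linalg.lstsq(A,Z[m],rcond=None)[0]
    m=h&(X<tx-15)&(X>tx-80)&(abs(Y-ty)<52)&(abs(Z-co[0]*X-co[1])<2.5)
th=np.arctan(co[0]); print("n",m.sum(),"tilt rad",th.round(3),"plate y range",np.percentile(Y[m],[1,99]).round(1),"plate front x",np.percentile(X[m],.5).round(1))
# lip: top 2 mm below plate top
l=h&(X<tx-55)&(X>tx-100)&(abs(Y-ty)<40)&(abs(Z-(co[0]*X+co[1]-2/np.cos(th)))<1.0)
if l.sum()>50: 
    a=np.c_[X[l],Z[l]]; k=a[a[:,0]<np.percentile(a[:,0],1)].mean(0); print("lip tip top",k.round(1),"-> underside tip",(k+4*np.array([np.sin(th),-np.cos(th)])).round(1),"lip y",np.percentile(Y[l],[1,99]).round(1))
yy=m; ed=[]
for a in range(int(tx-75),int(tx-20),5):
    k=m&(abs(X-a)<2.5)
    if k.sum()>50: ed.append((a,*np.percentile(Y[k],[1,99])))
ed=np.array(ed); print("yaw err deg",np.degrees(np.arctan(np.polyfit(ed[:,0],(ed[:,1]+ed[:,2])/2,1)[0])).round(2))
print("TCP carrier mm",round(tx,1),round(ty,1),round(tz,1),"F",st["wrist_force"].round(1),"op",round(st["opening"],4),"t",round(st["clock"],2))
E
python3 cov.py w21;python3 - <<'E'
from h import *
from rig import r
go([0.4095,-0.0325,0.13],100.95,r.state())
E
```

```text
n 45036 tilt rad 0.002 plate y range [-47.1  50.1] plate front x -244.6
lip tip top [-254.7  150.5] -> underside tip [-254.6  146.5] lip y [-33.3  36. ]
yaw err deg 0.13
TCP carrier mm -165.0 2.0 157.7 F [ 0.5 -0.5 -1.8] op 0.0589 t 32.73
shift [-0.0019 -0.0016  0.0277] turn 0.02 j6 -2.13 F [ 0.5 -0.5 -1.8] op 0.0589 t 32.73 tcp [ 0.4073 -0.0314  0.1577]
```

View pics/w21.png

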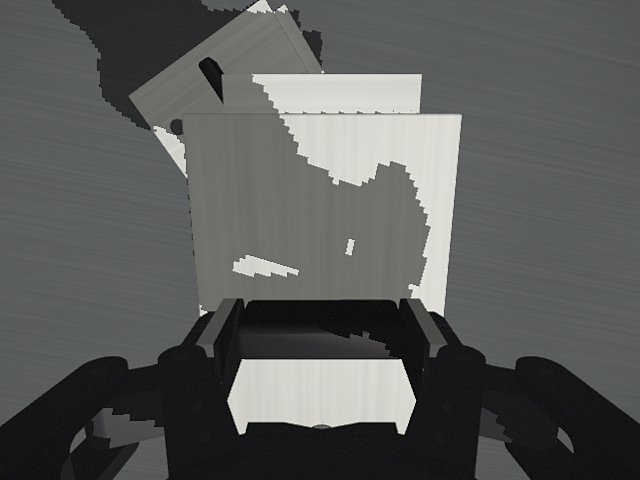

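Emit:
drive_tool:
  increments:
    - [0,0,-0.001,0.02,0]
    - [0,0,-0.001,0.04,0]
    - [0,0,-0.001,0.05,0]
    - [0,0,-0.001,0.055,0]
    - [0,0,-0.001,0.058,0]

```text
clock: 33.35
eef_pos: [0.4081, -0.033, 0.1004]
eef_rot: [-0.3, 3.126, 0.001]
wrist_force: [-6.0, -0.8, 7.8]
opening: 0.0585
```

```bash
python3 cov.py w22
```

```text
n 43113 tilt rad 0.076 plate y range [-49.4  47.9] plate front x -244.0
lip tip top [-252.1   87.3] -> underside tip [-251.8   83.3] lip y [-35.   33.9]
yaw err deg -0.08
TCP carrier mm -164.5 0.3 100.4 F [-5.1 -0.8  6.3] op 0.0585 t 33.4
```

Emit:
drive_tool:
  increments:
    - [0,0,0,0.003,0]
    - [0,0,0,0.006,0]
    - [0,0,0,0.009,0]
    - [0,0,0,0.012,0]
    - [0,0,0,0.015,0]

```text
clock: 34.02
eef_pos: [0.4082, -0.0335, 0.0862]
eef_rot: [-0.3, 3.126, -0.0]
wrist_force: [-7.1, -0.6, 5.2]
opening: 0.0582
```

```bash
python3 cov.py w23
```

```text
n 37132 tilt rad 0.298 plate y range [-49.8  47.3] plate front x -243.4
lip tip top [-243.9   55.8] -> underside tip [-242.7   52. ] lip y [-35.5  33.3]
yaw err deg -0.3
TCP carrier mm -164.6 -0.2 85.9 F [-7.3 -0.9  6.2] op 0.0583 t 34.08
```

View pics/w23.png

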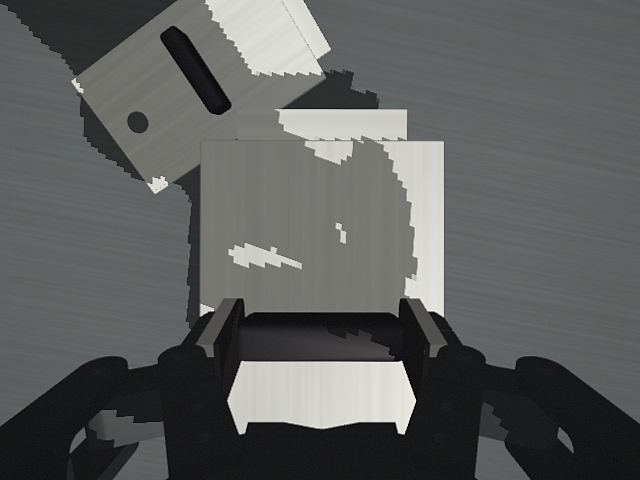

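Emit:
drive_tool:
  increments:
    - [0,0,0,-0.02,0]
    - [0,0,0,-0.05,0]
    - [0,0,0,-0.07,0]
    - [0,0,0,-0.07,0]

```text
clock: 34.58
eef_pos: [0.4097, -0.0342, 0.1578]
eef_rot: [-0.299, 3.121, -0.004]
wrist_force: [0.5, 0.4, -2.9]
opening: 0.0582
```

```bash
cat >> cov.py <<'E'
tops=[]
for u in range(0,640):
    v=np.nonzero(l[:,u])[0]
    if len(v)>6: tops.append((u,v[0]))
tops=np.array(tops)
if len(tops)>30:
    P=np.array([(X[v,u],Y[v,u],Z[v,u]) for u,v in tops]); print("lip tip edge median x,z",np.median(P[:,0]).round(1),np.median(P[:,2]).round(1),"y",P[:,1].min().round(1),P[:,1].max().round(1),"underside tip est",(np.median(P[:,[0,2]],0)+4*np.array([np.sin(th),-np.cos(th)])).round(1))
E
python3 cov.py w24; python3 - <<'E'
from h import *
from rig import r
c,s=np.cos(np.radians(10.95)),np.sin(np.radians(10.95))
x,y=.010,.001
go([.5697+x*c-y*s,-.002+x*s+y*c,.157],100.95,r.state())
E
```

```text
n 38059 tilt rad 0.269 plate y range [-50.7  46.3] plate front x -243.2
lip tip top [-243.7  129.7] -> underside tip [-242.6  125.9] lip y [-36.4  32.4]
yaw err deg -0.22
TCP carrier mm -164.1 -0.7 156.4 F [ 0.1 -1.2 -3.5] op 0.0585 t 34.62
lip tip edge median x,z -242.9 130.2 y -37.2 33.0 underside tip est [-241.9  126.4]
shift [-0.1741  0.0017  0.    ] turn 0.01 j6 -2.14 F [ 0.1 -1.2 -3.5] op 0.0585 t 34.62 tcp [ 0.4087 -0.0338  0.1564]
```

Emit:
drive_tool:
  increments:
    - [0,-0.045,0.0005,0,0]
    - [0,-0.095,0.001,0,0]
    - [0,-0.145,0.0017,0,0]
    - [0,-0.174,0.002,0,0]
    - [0,-0.174,0.002,0,0]

```text
clock: 35.25
eef_pos: [0.5799, 0.0016, 0.155]
eef_rot: [-0.301, 3.125, -0.001]
wrist_force: [-1.2, -0.8, -2.6]
opening: 0.0585
```

Emit:
drive_tool:
  increments:
    - [0,0,0,0.01,0]
    - [0,0,0,0.02,0]
    - [0,0,0,0.02,0]
    - [0,0,0,0.02,0]

```text
clock: 35.75
eef_pos: [0.5797, 0.0014, 0.1351]
eef_rot: [-0.301, 3.125, -0.001]
wrist_force: [0.3, -0.4, -2.8]
opening: 0.0588
```

```bash
python3 cov.py w25
```

```text
n 38388 tilt rad 0.263 plate y range [-48.   49.1] plate front x -68.6
lip tip top [-70.1 107.4] -> underside tip [-69.1 103.5] lip y [-33.9  35.2]
yaw err deg -0.08
TCP carrier mm 10.8 1.4 135.4 F [ 0.5  0.4 -2.9] op 0.0583 t 35.8
lip tip edge median x,z -69.7 107.9 y -34.4 35.7 underside tip est [-68.7 104. ]
```

View pics/w25.png

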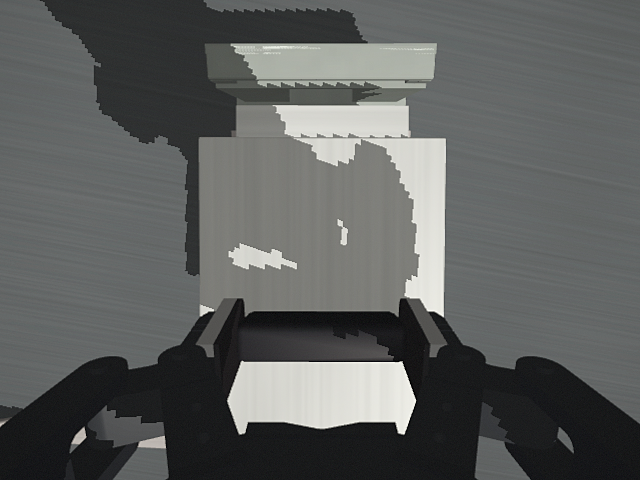

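Emit:
drive_tool:
  increments:
    - [0,0,0,0.01,0]
    - [0,0,0,0.02,0]
    - [0,0,0,0.0223,0]
    - [0,0,0,0.0223,0]
    - [0,0,0,0.0223,0]

```text
clock: 36.42
eef_pos: [0.5803, 0.0014, 0.1133]
eef_rot: [-0.301, 3.124, -0.001]
wrist_force: [0.0, -0.3, -2.5]
opening: 0.0581
```

```bash
python3 cov.py w26
```

```text
n 38380 tilt rad 0.264 plate y range [-48.2  48.9] plate front x -68.3
lip tip top [-83.   80.8] -> underside tip [-82.  77.] lip y [-34.2  35.5]
yaw err deg -0.12
TCP carrier mm 11.1 1.3 113.4 F [-0.2  0.5 -3.5] op 0.0584 t 36.48
lip tip edge median x,z -82.4 81.2 y -34.8 35.7 underside tip est [-81.4  77.3]
```

View pics/w26.png

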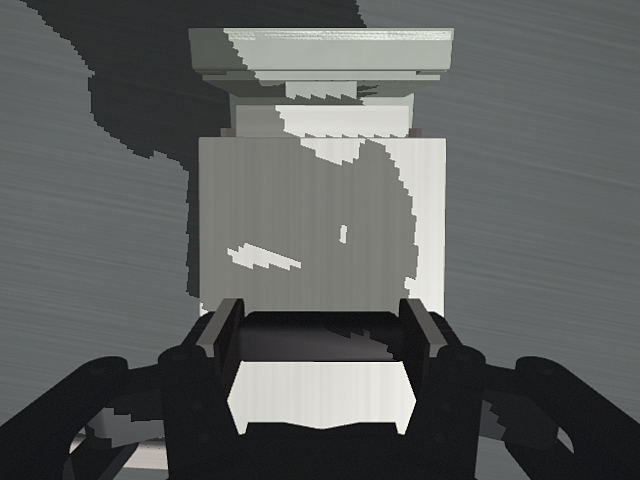

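Emit:
drive_tool:
  increments:
    - [0,0.004,-0.0005,0.0007,0]
    - [0,0.009,-0.0005,0.0007,0]
    - [0,0.014,-0.0005,0.0007,0]
    - [0,0.017,-0.0005,0.0007,0]
    - [0,0.0185,-0.0005,0.0007,0]

```text
clock: 37.1
eef_pos: [0.5621, -0.0027, 0.1128]
eef_rot: [-0.3, 3.124, -0.001]
wrist_force: [-0.2, -0.7, -2.2]
opening: 0.0586
```

```bash
python3 cov.py w27; python3 - <<'E'
from h import *
from rig import r
s=r.snapshot("side"); W=s["image"][180:300,230:370,::-1]; cv2.imwrite("pics/s27.png",cv2.resize(W,None,fx=5,fy=5,interpolation=cv2.INTER_CUBIC))
E
```

```text
n 35893 tilt rad 0.256 plate y range [-48.8  48.4] plate front x -81.8
lip tip top [-81.9  86.2] -> underside tip [-80.9  82.4] lip y [-34.6  34.5]
yaw err deg -2.64
TCP carrier mm -7.7 0.8 112.7 F [ 0.5 -0.  -2.3] op 0.0582 t 37.15
lip tip edge median x,z -81.9 87.1 y -34.7 35.1 underside tip est [-80.9  83.2]
```

View pics/w27.png

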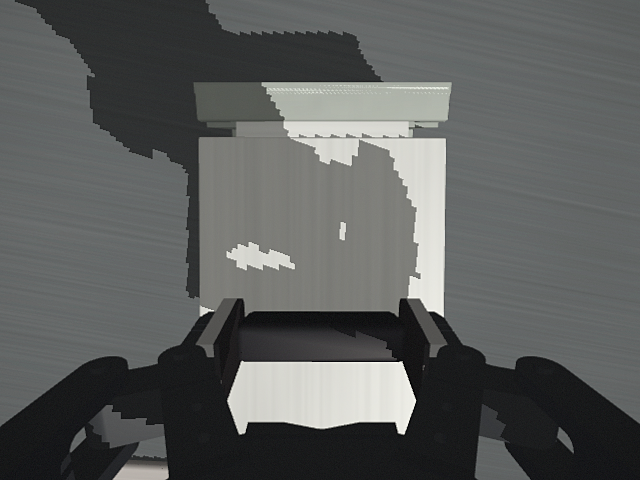

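View pics/s27.png

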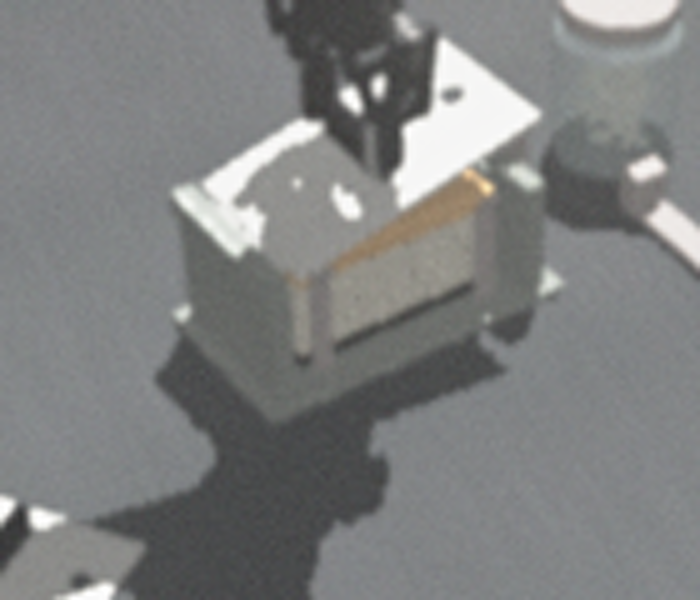

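The lip is under the overhang with its tip at about x -87, and the force is near zero. The side view agrees. Next I'll push in slightly and swing down along the arc.

Emit:
drive_tool:
  increments:
    - [0,0.0017,0,0,0]
    - [0,0.0008,0,0.0025,0]
    - [0,-0.0004,0,0.005,0]
    - [0,-0.0015,0,0.0075,0]
    - [0,-0.0025,0,0.0095,0]

```text
clock: 37.83
eef_pos: [0.5654, -0.0022, 0.1036]
eef_rot: [-0.3, 3.123, -0.002]
wrist_force: [0.8, 1.6, 4.0]
opening: 0.0587
```

```bash
python3 cov.py w28
```

```text
n 39962 tilt rad 0.165 plate y range [-48.9  48.3] plate front x -81.7
lip tip top [-82.   84.3] -> underside tip [-81.4  80.3] lip y [-34.9  34.3]
yaw err deg -0.2
TCP carrier mm -4.2 0.5 103.5 F [ 1.6 -0.1  3.5] op 0.0582 t 37.88
lip tip edge median x,z -82.0 85.1 y -34.7 34.6 underside tip est [-81.3  81.1]
```

View pics/w28.png

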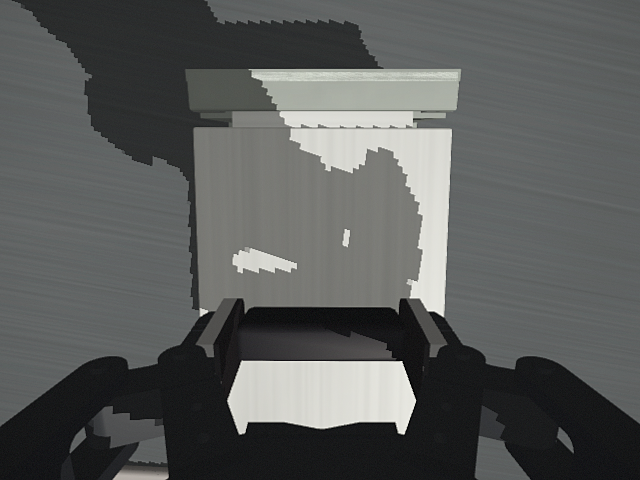

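Emit:
drive_tool:
  increments:
    - [0,-0.0004,0,0.0015,0]
    - [0,-0.0008,0,0.003,0]
    - [0,-0.001,0,0.0043,0]
    - [0,-0.001,0,0.0043,0]

```text
clock: 38.38
eef_pos: [0.5673, -0.0022, 0.0995]
eef_rot: [-0.3, 3.121, -0.003]
wrist_force: [3.3, 1.8, 4.4]
opening: 0.0585
```

```bash
python3 cov.py w29
```

```text
n 42258 tilt rad 0.117 plate y range [-49.   48.2] plate front x -81.7
lip tip top [-82.   84.1] -> underside tip [-81.6  80.1] lip y [-34.9  34.6]
yaw err deg 0.05
TCP carrier mm -2.4 0.3 99.6 F [3.9 0.6 4.3] op 0.0582 t 38.42
lip tip edge median x,z -82.0 84.9 y -34.8 34.8 underside tip est [-81.5  80.9]
```

Emit:
drive_tool:
  increments:
    - [0.8,0,0,0,0]
    - [1,0,0,0,0]
    - [1,0,0,0,0]
    - [1,0,0,-0.05,0]
    - [1,0.02,0,-0.08,0]

```text
clock: 39.05
eef_pos: [0.5481, -0.0061, 0.1813]
eef_rot: [-0.301, 3.119, -0.004]
wrist_force: [0.5, -0.4, 0.8]
opening: 0.0855
```

Emit:
drive_tool:
  increments:
    - [0,0.02,0,-0.02,0]
    - [0,0.02,0,-0.02,0]
    - [0,0.02,0,-0.02,0]

```text
clock: 39.42
eef_pos: [0.5283, -0.0098, 0.2003]
eef_rot: [-0.3, 3.12, -0.003]
wrist_force: [-0.5, -0.1, 0.1]
opening: 0.0321
```

```bash
cat > cov2.py <<'E'
import sys
from h import *
from rig import r
CX,CY,CA=0.5697,-0.002,np.radians(10.95)
s=r.snapshot("wrist"); cv2.imwrite(f"pics/{sys.argv[1]}.png",s["image"][:,:,::-1])
st=r.state(); p,Rm=tool(st); C=cloud(s)
d=C[...,:2]-[CX,CY]; X=(d[...,0]*np.cos(CA)+d[...,1]*np.sin(CA))*1000; Y=(-d[...,0]*np.sin(CA)+d[...,1]*np.cos(CA))*1000; Z=C[...,2]*1000
h=(s["depth"]>0)&(s["image"].min(-1)>75)
m=h&(X>-72)&(X<90)&(abs(Y)<55)&(Z>78)&(Z<107)
for _ in range(5):
    A=np.c_[X[m],Y[m],np.ones(m.sum())]; co=np.linalg.lstsq(A,Z[m],rcond=None)[0]
    m=h&(X>-85)&(X<100)&(abs(Y)<58)&(abs(Z-co[0]*X-co[1]*Y-co[2])<2)
print("n",m.sum(),"slopes",co[:2].round(3),"z0 top",co[2].round(1),"x",np.percentile(X[m],[.3,99.7]).round(1),"y",np.percentile(Y[m],[.5,99.5]).round(1))
k=(s["depth"]>0)&(abs(X)<12)&(abs(Y)<35)&(Z>104)&(Z<120)
if k.sum()>50: print("handle mean",X[k].mean().round(1),Y[k].mean().round(1),Z[k].max().round(1))
c,sn=np.cos(CA),np.sin(CA)
x,y=[float(a)/1000 for a in sys.argv[2:4]]
go([CX+x*c-y*sn,CY+x*sn+y*c,float(sys.argv[4])/1000],100.95,st)
E
python3 cov2.py w30 62 0 105
```

```text
n 25265 slopes [0.084 0.   ] z0 top 94.1 x [-80.2  92.4] y [-49.6  48.6]
handle mean -7.6 -1.2 120.0
shift [-0.1037 -0.0002  0.0956] turn 0.05 j6 -2.01 F [-0.4  0.1 -0.5] op 0.0242 t 39.48 tcp [ 0.5281 -0.0098  0.1999]
```

View pics/w30.png

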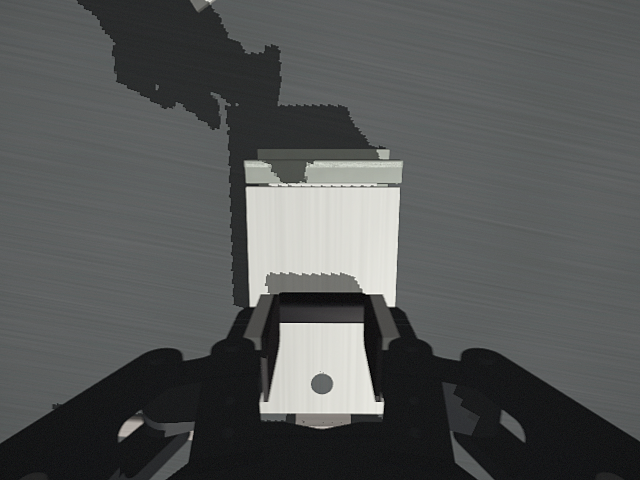

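The lip is in the slot and the cover's rear edge rests on the latch ramp at a tilt of 0.084 rad. The mark shows at (322,384). Now I'll press the mark with the fingers shut.

Emit:
drive_tool:
  increments:
    - [0,-0.04,0,0,0]
    - [0,-0.09,0,0.01,0]
    - [0,-0.104,0,0.05,0]
    - [0,-0.104,0,0.08,0]
    - [0,-0.104,0,0.085,0]

```text
clock: 40.1
eef_pos: [0.6284, 0.0107, 0.111]
eef_rot: [0.302, -3.126, -0.001]
wrist_force: [0.1, 0.1, 0.6]
opening: 0.0002
```

```bash
python3 cov2.py w31 62 0.5 100;
```

```text
n 74704 slopes [0.084 0.001] z0 top 94.1 x [-56.7  80.7] y [-50.   48.6]
handle mean -4.8 -0.9 120.0
shift [-0.0011 -0.0004  0.0125] turn 0.06 j6 -1.93 F [-0.4 -0.2  0.2] op -0.0003 t 40.15 tcp [0.6293 0.0104 0.1125]
```

Emit:
drive_tool:
  increments:
    - [0,-0.0015,0,0.01,0]
    - [0,-0.0015,0,0.014,0]
    - [0,-0.0015,0,0.017,0]
    - [0,-0.0015,0,0.02,0]
    - [0,-0.0015,0,0.022,0]

```text
clock: 40.78
eef_pos: [0.631, 0.0107, 0.0906]
eef_rot: [-0.301, 3.125, -0.001]
wrist_force: [0.5, -0.0, 1.2]
opening: 0.0001
```

Emit:
drive_tool:
  increments:
    - [0,0,0,0.002,0]
    - [0,0,0,0.004,0]
    - [0,0,0,0.005,0]

```text
clock: 41.15
eef_pos: [0.6309, 0.0107, 0.0861]
eef_rot: [-0.301, 3.125, -0.001]
wrist_force: [-4.4, -0.4, 8.0]
opening: 0.0002
```

```bash
python3 cov2.py w32 62 0.5 86;
```

```text
n 82933 slopes [0.    0.001] z0 top 86.4 x [-47.7  77.9] y [-49.6  48.9]
handle mean -2.0 -0.4 114.8
shift [ 0.0004 -0.0003  0.0001] turn 0.06 j6 -1.93 F [-2.5  0.2  5. ] op 0.0001 t 41.2 tcp [0.6309 0.0107 0.0861]
```

Emit:
drive_tool:
  increments:
    - [0,0,0,0.0015,0]
    - [0,0,0,0.0015,0]
    - [0,0,0,-0.03,0]
    - [0,0,0,-0.09,0]
    - [0,0.06,0,-0.12,0]

```text
clock: 41.82
eef_pos: [0.5793, -0.0006, 0.2081]
eef_rot: [-0.302, 3.118, -0.004]
wrist_force: [-0.5, -1.0, 1.2]
opening: 0.0
```

Emit:
drive_tool:
  increments:
    - [0,0.06,0,-0.06,0]
    - [0,0.06,0,-0.06,0]
    - [0,0.06,0,-0.06,0]
    - [0,0.06,0,-0.06,0]

```text
clock: 42.32
eef_pos: [0.5199, -0.0119, 0.2667]
eef_rot: [-0.302, 3.118, -0.004]
wrist_force: [0.5, 0.1, -0.5]
opening: 0.0002
```

```bash
python3 cov2.py w33 0 0 300; python3 - <<'E'
from h import *
from rig import r
s=r.snapshot("side"); cv2.imwrite("pics/s33.png",cv2.resize(s["image"][170:300,220:370,::-1],None,fx=4.5,fy=4.5,interpolation=cv2.INTER_CUBIC))
E
```

```text
n 12932 slopes [0.001 0.001] z0 top 86.4 x [-80.4  65.8] y [-49.7  49.3]
handle mean -3.8 0.1 115.0
shift [-0.0511 -0.     -0.0334] turn 0.12 j6 -2.02 F [ 0.7 -0.1 -0.2] op -0.0001 t 42.38 tcp [ 0.5198 -0.0118  0.2662]
```

View pics/w33.png

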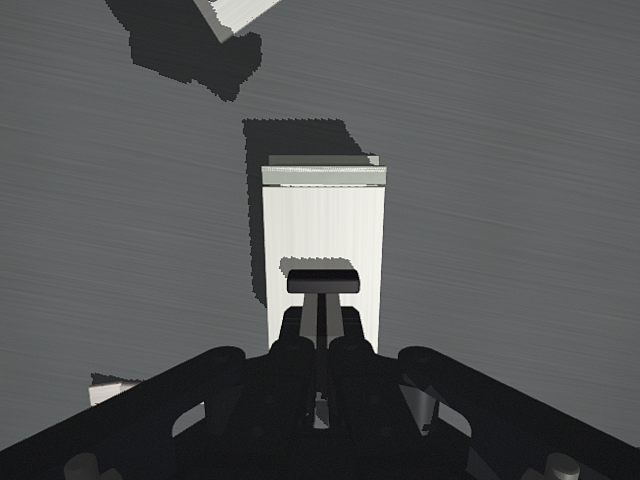

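View pics/s33.png

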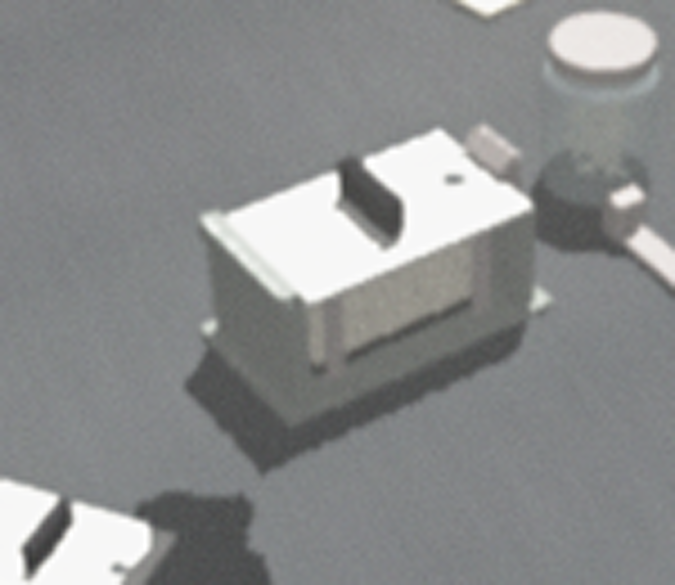

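Emit:
drive_tool:
  increments:
    - [1,-0.06,0,-0.02,0]
    - [1,-0.12,0,-0.02,0]
    - [1,-0.13,0,-0.02,0]
    - [1,-0.13,0,-0.02,0]
    - [1,-0.13,0,-0.02,0]

```text
clock: 43.05
eef_pos: [0.6463, 0.0132, 0.2866]
eef_rot: [-0.303, 3.121, -0.003]
wrist_force: [-0.5, 0.1, 0.9]
opening: 0.0852
```

```bash
python3 cov2.py w34 0 0 300; python3 - <<'E'
from h import *
from rig import r
CX,CY,CA=0.5697,-0.002,np.radians(10.95)
s=r.snapshot("wrist"); cv2.imwrite("pics/w34c.png",cv2.resize(s["image"][100:360,180:460,::-1],None,fx=2.5,fy=2.3)); C=cloud(s)
d=C[...,:2]-[CX,CY]; X=(d[...,0]*np.cos(CA)+d[...,1]*np.sin(CA))*1000; Y=(-d[...,0]*np.sin(CA)+d[...,1]*np.cos(CA))*1000; Z=C[...,2]*1000
for x in range(70,100,2):
    m=(abs(X-x)<1)&(abs(Y)<15)&(s["depth"]>0); n=(abs(X-x)<1)&(abs(abs(Y)-35)<8)&(s["depth"]>0)
    print(x,np.median(Z[m]).round(1) if m.any() else None,np.median(Z[n]).round(1) if n.any() else None)
E
```

```text
n 23154 slopes [0.001 0.001] z0 top 86.4 x [-82.6  82.9] y [-49.5  49.3]
handle mean -1.7 -0.2 114.7
shift [ 0.078  -0.0001 -0.0134] turn 0.11 j6 -1.93 F [-0.8  0.1  0.6] op 0.0856 t 43.1 tcp [0.6463 0.0131 0.2871]
70 86.3 332.1
72 86.5 332.7
74 86.5 327.0
76 86.5 318.6
78 86.4 315.0
80 86.7 312.7
82 93.2 311.6
84 95.4 314.2
86 97.5 310.6
88 99.7 309.3
90 101.8 None
92 102.1 None
94 101.3 None
96 101.4 None
98 101.4 None
```

View pics/w34c.png

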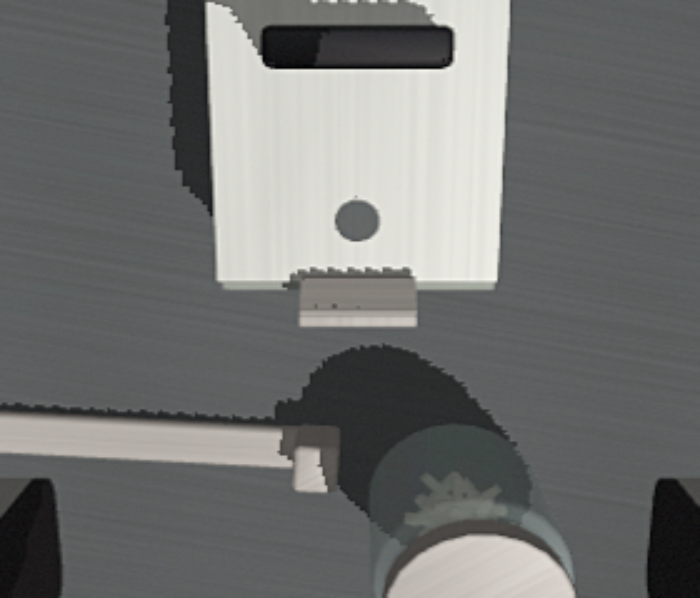

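The nose is back at its closed position (tip at about x 80.5) over the cover's rear edge at (358,285), and the plate is flat at z 86.4. The jar and pry bar are untouched.

```bash
python3 - <<'E'
from h import *
from rig import r
s=r.snapshot("top"); cv2.imwrite("pics/tend.png",s["image"][:,:,::-1])
print(r.state()["clock"]); print(r.sign_off())
E
```

```text
43.2
the job is handed in; nothing more can be done
None
```

View pics/tend.png

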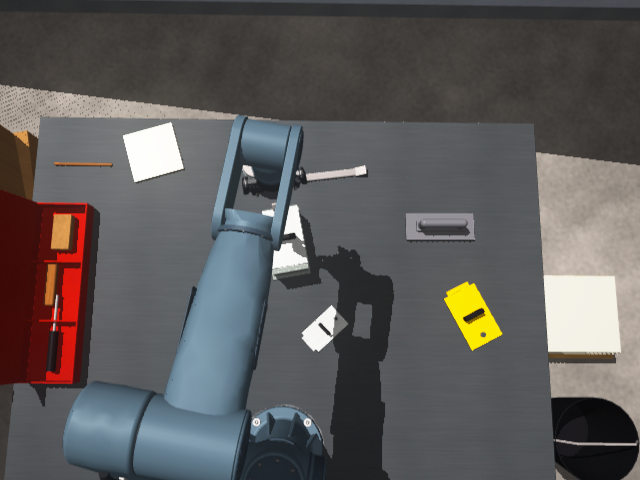

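The job is done and handed in at 43.2 s. The four tiles are stacked on the bed with the plywood board on top, and the cover is on and latched. I tilted the cover to about 0.27 rad by levering its rear edge on the front wall's overhang. Then I hooked the lip into the slot, swung it down, and pressed the mark until it snapped flat.

**Last checks**
- **Cover:** the plate is flat (slope 0.001, top at z 86.4 mm). The latch nose is back at its closed position over the cover's rear edge.
- **Stack:** each tile measured about 0 to 2 mm off centre (the worst is tile 2, about 1.7 mm in y). The board looked square between the guides, but its final fit could not be measured because the guide tops were too close in height.
- **Other objects:** the float, pry bar and look-alikes are where they started in the last images. The jar is mostly hidden by the arm in the final top view, but the wrist picture just before showed it standing by the latch as before.
- **Disagreements:** my depth-based handle position reads 2 to 4 mm off in x, because it also picks up the handle's side face. The wrist camera and the arm's own position differ by about 1 mm.

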